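Find the flat on the tube rotator's shaft and hold its disc on it

ROBOT

A 6-joint arm with a two-finger parallel gripper is mounted at the origin on the work surface. World frame = base frame: x ahead of the robot, y to its left, z up, the work surface at z = 0. Lengths are in m, angles in rad, forces in N, time in s.
With the tool pointing down it reaches from about 0.325 to 0.85 m from the base axis. Payload 4.4 kg.
Tool frame: the origin (TCP) lies at the very end of the fingers, on their centre line; the grasp point (between the pads) lies 19 mm behind it; y points along the fingers, z is the direction in which the jaws open and shut, and the axes are right-handed (so a half turn about y gives the same grasp; the last joint's range is limited). The gripper opens to 94 mm and grips with 3 to 60 N. Pads are 16 mm wide; open, the fingers measure 119 mm over their backs; the gripper's body (75 mm by 177 mm) begins 78 mm behind the grasp point.
Start: joints at [1.139, 0.207, 1.542, -0, 1.393, -0.15], TCP at [0.16, 0.552, 0.205] pointing down, gripper open.
Joint ranges: [-2.73, 2.73], [-0.86, 2.22], [0.23, 2.46], [-1.11, 4.25], [0.08, 2.63], [-2.82, 2.82]. Speed limits (rad/s): [2.79, 2.79, 3.14, 3.14, 3.14, 3.14].

INTERFACE

Orientations are given as a rotation vector (axis times angle).
In Python, from bench import ctrl gives the robot as it stands.
- The arm moves only by the tool servo_tool, never from a script. Its argument "motion" is one flat list of numbers, 6 for each row, row after row: the shift along the tool's x, y, z normalised to -1 to 1, where 1 is 0.25 m, then the turn, a rotation vector about the tool's x, y, z normalised to -1 to 1, where 1 is pi rad. A call has 1 to 5 rows; each row shifts and turns the commanded pose from where the row before left it, along the tool's axes as they then stand; what a row does not reach is not made up. A row lasts 1/10 s, in which the tool goes at most 50 mm and 8.59 degrees, less where a joint would pass 70% of its speed; a pose out of reach is approached as far as the arm can. A call with a number of a shift or a turn outside -1 to 1 is refused whole. A call with a gripper value outside its range is refused whole. "hand" is the closure, from -1 (fully open) to 1 (shut), set as the call begins (left out, the last holds). The fingers move at their own pace and stop on an object; "grip_force" is the grip in N (left out, the last holds). Time passes only in rows, so rows that do not move let the fingers close. It gives the time, the measured TCP pose, the force and the opening at its end, in the units of the state.
- ctrl.read_state(): the state, without advancing time (a new reading comes with each control period).
- ctrl.grab_frame(name): name is "side" or "top" or "wrist"; returns a dict with "img" (480x640x3 uint8, red, green, blue), "K" (3x3 intrinsics, pixels), "cam_to_world" (4x4, takes a point from camera to world coordinates). Camera axes: x right, y up, looking along -z (the intrinsics and any distortion apply to the point x, -y, -z); pixel columns grow to the right and rows downward; lengths in m; the calibration is good to about 2 mm. A picture is of the moment at which its call begins. There is no depth.
- ctrl.sign_off(): hands the job in, once; it reports no verdict.
The state is a dict: "t": time; "qpos": joint angles; "qd": joint speeds; "effort": joint torques, N m; "position": TCP position; "tcp_rot": TCP orientation; "force": force on the tool from outside, world axes, zero at the start; "ft_torque": the same for the moment, N m; "grip_width": opening from 0.0 (shut) to 1.0 (fully open).
Only numpy, scipy, OpenCV 4.12 (cv2) and the standard library are available. Lean on these libraries where they do the work, as an engineer would, in place of code of your own. Each camera call takes 0.05 s, during which the arm holds its last target.

TASK

With your fingers, feel for the flat on the tube rotator's bare drive shaft and turn the shaft until the flat faces the control-panel side of the rotator. Only then pick the tube disc up by its hub and slide it down the shaft with its clamp screw over that flat, facing the panel side, until it sits fully home on the spindle nose. Finish while still gripping the hub, holding the disc there so that I can tighten the screw, and leave the other things on the worktop where they are.

Things in the scene. Friction and masses are not known exactly. Their poses are not given: they have to be found in the camera images.
- rotator: tube rotator, fixed to the worktop: white foot 150 x 134 mm with a yoke, and a grey motor head 86 x 100 mm locked upright, its top 102 mm above the worktop. Its front is the face with the black control panel (display, speed dial). Origin: centre of the foot's underside, straight under the shaft; +x points out of the front (panel) side, z up.
- spindle: spindle nose on top of the motor head, a flanged aluminium ring (52 mm flange, 40 mm seat) that does not turn; the steel drive shaft stands out of its middle. Origin: centre of its flat top, the seat for the disc, on the shaft's axis, 112 mm above the worktop; +x points to the rotator's front, z up along the shaft.
- shaft_top (a point): top end of the drive shaft, on its axis, 42 mm above the seat (the point and its axes do not turn with the shaft; +x to the rotator's front). The shaft is 16 mm in diameter, with a 1.5 mm chamfer at the top and one flat along its whole height, 3.5 mm deep (4.5 mm from the axis, 13 mm wide). It turns endlessly either way against 0.05 N m of friction and stays where it is left.
- shaft_grip (a point): a point on the shaft's axis 25 mm above the seat, where to pinch it (does not turn either). Width between two fingers: 16 mm on the round, 12.5 mm with one finger square on the flat, 13.5 / 14.5 / 15.2 mm at 10 / 20 / 30 degrees off square. The shaft's angle is not reported: at first the flat faces 57 to 149 degrees away from the front, counter-clockwise seen from above.
- disc: white tube disc, about 0.22 kg, lying on the worktop, hub up: plate 150 mm in diameter, 5 mm thick, with ten tube clips on its rim (62 to 75 mm from the centre, up to 15 mm above the underside) and an aluminium hub in the middle. A bore 18 mm in diameter runs right through. Origin: centre of the underside; z up along the bore; +x points to the clamp screw.
- hub_grip (a point): a point on the bore's centre line, 28 mm above the disc's underside, where to grip the hub: 32 mm in diameter, from the plate's top (5 mm) to 36 mm above the underside. Grip it across the screw's direction.
- screw (a point): outer end of the clamp screw: a 9 mm dark screw head standing out of the hub's side, 24 mm from the bore's centre line, 17 mm above the disc's underside. Inside, its 6 mm wide tip stands into the bore to 5.5 mm from the centre line, 14 to 20 mm above the underside, so the disc goes on only with the screw over the shaft's flat.
- hex_key: L-shaped hex key, 75 x 25 mm, 5 mm thick, lying on the worktop; origin at the middle of the long arm. Leave alone.
- well_plate: well plate, 127 x 85 x 14 mm; origin at the centre of its underside. Leave alone.
- dishes: stack of three Petri dishes, 93 mm in diameter, 45 mm tall; origin at the centre of its underside. Leave alone.
- tube_rack: white micro-tube rack, 84 x 200 mm, 48 mm tall; origin at the centre of its underside. Leave alone.
- tip_box: open grey pipette-tip box, 82 x 122 mm, 98 mm tall with its raised lid; origin at the centre of its underside. Leave alone.
- bottle: glass bottle, 68 mm in diameter, 165 mm tall; origin at the centre of its underside. Leave alone.
- jar: amber jar, 60 mm in diameter, 85 mm tall; origin at the centre of its underside. Leave alone.
- forceps: steel forceps, 118 mm long, 12 mm high, lying on the worktop; origin at the middle of the underside. Leave alone.

How it is judged:
On the way, in this order (a step that is already met when the one before it is completed fails the run):
1. the fingers pinch the bare shaft while the disc still lies on the worktop (contact force between the fingers and spindle above 1 N and horizontal distance between the grasp point and spindle below 0.02 m and height (world z) of disc below 0.02 m and horizontal distance between disc and spindle above 0.1 m), for 0.2 s.
2. the disc is lifted off the worktop by its hub (contact force between the fingers and disc above 1 N and horizontal distance between the grasp point and disc below 0.02 m and height (world z) of disc above 0.04 m), for 0.1 s.
At the end, for the whole second after the job is handed in: The disc sits fully home on the spindle nose (within 2.5 mm of the seat, centred within 3.5 mm, level within 3.5 degrees), its screw over the flat and pointing to the control-panel side within about 13 degrees, at rest, with the fingers still gripping its hub (over 2 N) (z of disc in the frame of spindle between -0.003 and 0.0025 m and horizontal distance between disc and spindle below 0.0035 m and angle between disc's own z axis and vertical below 0.06 rad and x of screw in the frame of spindle above 0.015 m and y of screw in the frame of spindle between -0.0055 and 0.0055 m and contact force between the fingers and disc above 2 N and horizontal distance between the grasp point and disc below 0.015 m and z of the grasp point in the frame of disc below 0.045 m and linear speed of disc below 0.01 m/s and angular speed of disc below 0.1 rad/s); the arm keeps its last pose, push and grip.
It fails at once if the disc went down on the shaft with its screw pointing more than about 25 degrees away from the panel side (the shaft must be turned before) (z of disc in the frame of spindle below 0.018 m and horizontal distance between disc and spindle below 0.01 m and (x of screw in the frame of spindle below 0 m or y of screw in the frame of spindle above 0.0105 m or y of screw in the frame of spindle below -0.0105 m)).
It fails at once if one of the other things was pushed or lifted more than 40 mm from its place (distance of any of hex_key, well_plate, dishes, tube_rack, tip_box, bottle, jar, forceps from where it was at the start of the episode above 0.04 m).
It fails at once if a bottle, jar, rack, tip box or stack of dishes was tipped (angle between any of bottle, jar, tube_rack, tip_box, dishes's own z axis and vertical above 0.5 rad).
It also fails if it takes over 72 s, if anything falls off the work surface, if the arm or the gripper's body presses on something with over 40 N, if the wrist force passes 120 N, or if a joint passes its speed limit or range.

## Working session

There is one attempt and no reset: what is moved stays moved. The work goes in short steps, Python scripts to look and compute and a tool call to move; the robot and the scene stay as the last step left them, time stands still between calls to the robot, and variables do not carry over. Pictures are saved under pics/ and viewed, and the job is handed in when it is done.

Besides the shell and the picture viewer there is one more tool, called after ">>>" as name(argument=value, ...) on one line, values as JSON. servo_tool: Moves the arm, as the interface text tells. Scaled input: -1 to 1 covers 0.25 m each way for a shift and pi rad each way for a turn. Its arguments: {"type":"object","properties":{"motion":{"type":"array"},"hand":{"type":"number"},"grip_force":{"type":"number"}},"required":["motion"]}

```bash
ls; mkdir -p pics
python3 - <<'E'
from bench import ctrl
import cv2
print(ctrl.read_state())
for n in ["side","top","wrist"]:
    f=ctrl.grab_frame(n); cv2.imwrite(f"pics/{n}0.png",f["img"][:,:,::-1]); print(n,f["K"].tolist(),f["cam_to_world"].round(4).tolist(), [k for k in f])
E
```

```text
pics
{'t': 0.0, 'qpos': array([ 1.13850187e+00,  2.07422207e-01,  1.54292620e+00, -7.53448347e-06,
        1.39348055e+00, -1.50499040e-01]), 'qd': array([-0.00051231, -0.00063146,  0.00128238,  0.00131607,  0.00226308,
        0.00165728]), 'effort': array([ 1.23978705e-03, -3.70884347e+01, -2.81415868e+01,  7.00354669e-02,
        3.60450300e-02, -1.74069946e-04]), 'position': array([0.15957323, 0.55158881, 0.20430271]), 'tcp_rot': array([-1.56160242,  0.22175374, -0.2207527 ]), 'force': array([-0.02023956,  0.76020619, -0.24488961]), 'ft_torque': array([-0.02739681, -0.02140501, -0.03919998]), 'grip_width': 1.002423273659976}
side [[557.4142104310484, 0.0, 316.9587757072762], [0.0, 557.4142104310484, 231.31825028186486], [0.0, 0.0, 1.0]] [[-0.9818, 0.1493, -0.1172, 0.4579], [-0.1889, -0.708, 0.6804, 0.8963], [0.0186, 0.6902, 0.7234, 1.0474], [0.0, 0.0, 0.0, 1.0]] ['img', 'K', 'cam_to_world']
top [[556.0080725876084, 0.0, 313.97912240111424], [0.0, 556.0080725876084, 231.43080489474357], [0.0, 0.0, 1.0]] [[0.0163, 0.9969, -0.0767, 0.5097], [-0.9998, 0.0173, 0.0127, 0.0042], [0.014, 0.0764, 0.997, 1.5385], [0.0, 0.0, 0.0, 1.0]] ['img', 'K', 'cam_to_world']
wrist [[382.24115879851615, 0.0, 321.13461612274835], [0.0, 382.24115879851615, 243.47813810247806], [0.0, 0.0, 1.0]] [[0.2789, -0.9348, -0.2201, 0.0959], [0.9603, 0.2709, 0.0663, 0.5697], [-0.0024, -0.2299, 0.9732, 0.3839], [0.0, 0.0, 0.0, 1.0]] ['img', 'K', 'cam_to_world']
```

View pics/side0.png

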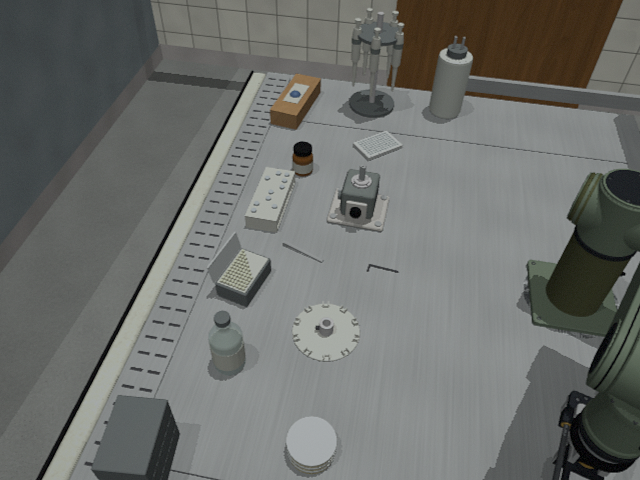

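View pics/top0.png

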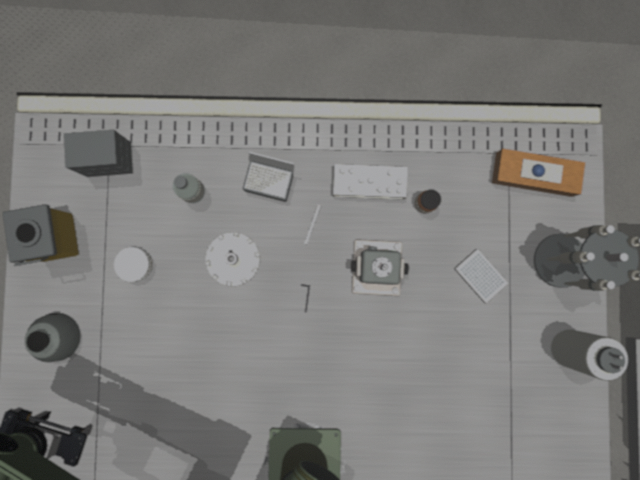

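View pics/wrist0.png

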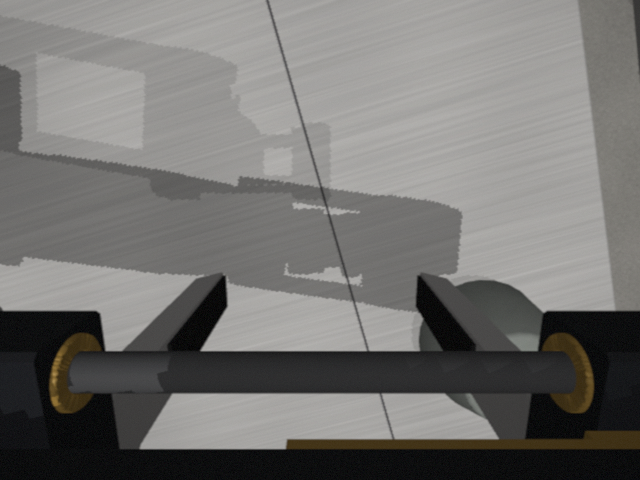

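```bash
cat > h.py <<'E'
import numpy as np, cv2
from scipy.spatial.transform import Rotation as R
def ray(f,u,v):
    K=f["K"];T=f["cam_to_world"]
    d=np.array([(u-K[0,2])/K[0,0],-(v-K[1,2])/K[1,1],-1.0]); return T[:3,3],T[:3,:3]@d
def onz(f,u,v,z):
    o,d=ray(f,u,v); return o+d*(z-o[2])/d[2]
def tri(l):
    A=np.zeros((3,3));b=np.zeros(3)
    for f,u,v in l:
        o,d=ray(f,u,v); d=d/np.linalg.norm(d); P=np.eye(3)-np.outer(d,d); A+=P;b+=P@o
    p=np.linalg.solve(A,b)
    return p,[np.linalg.norm(np.cross(p-ray(f,u,v)[0],ray(f,u,v)[1]/np.linalg.norm(ray(f,u,v)[1]))) for f,u,v in l]
def proj(f,p):
    T=f["cam_to_world"];c=T[:3,:3].T@(np.asarray(p)-T[:3,3]); K=f["K"]
    return K[0,0]*c[0]/-c[2]+K[0,2], K[1,1]*-c[1]/-c[2]+K[1,2]
def crop(f,u0,v0,w,h,s,name):
    im=f["img"][v0:v0+h,u0:u0+w,::-1]; cv2.imwrite(name,cv2.resize(im,None,fx=s,fy=s,interpolation=cv2.INTER_CUBIC))
E
python3 - <<'E'
from bench import ctrl
import cv2,pickle
from h import *
s=ctrl.grab_frame("side");t=ctrl.grab_frame("top")
pickle.dump((s,t),open("st.pkl","wb"))
crop(s,280,140,120,100,6,"pics/c1.png");crop(s,280,290,100,80,6,"pics/c2.png")
crop(t,340,230,80,70,8,"pics/c3.png");crop(t,200,225,70,70,8,"pics/c4.png")
E
```

```text
(no output)
```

View pics/c1.png

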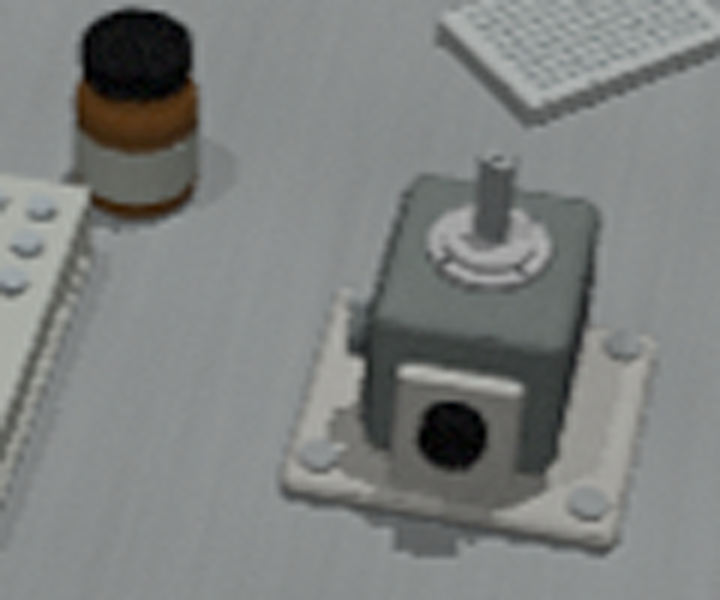

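View pics/c2.png

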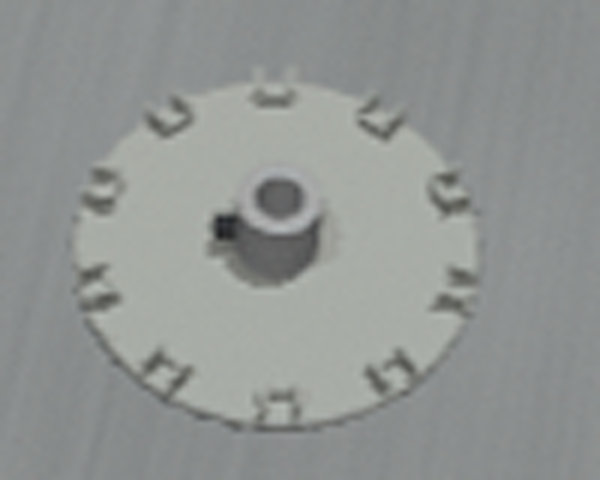

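View pics/c3.png

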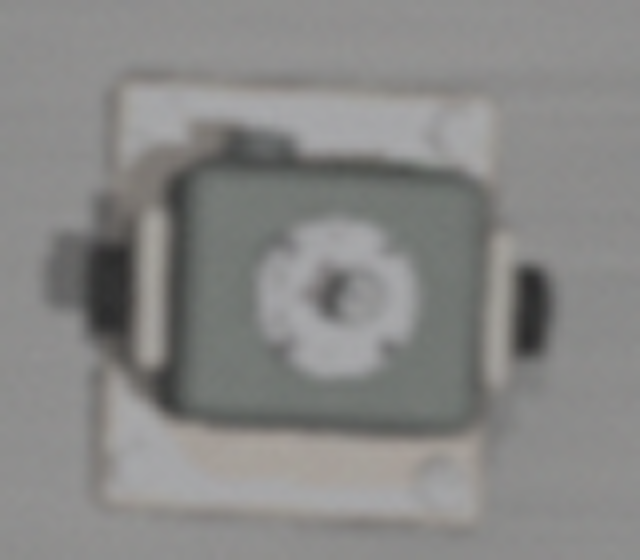

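View pics/c4.png

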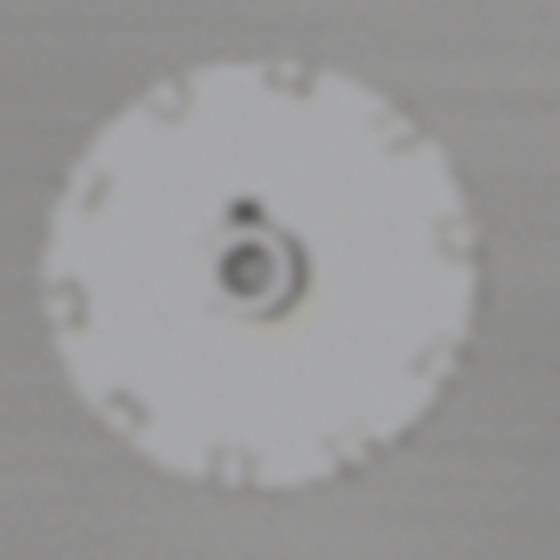

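Run:
```python
import pickle
from h import *
s,t=pickle.load(open("st.pkl","rb"))
C1=lambda u,v:(280+u/6,140+v/6);C2=lambda u,v:(280+u/6,290+v/6);C3=lambda u,v:(340+u/8,230+v/8);C4=lambda u,v:(200+u/8,225+v/8)
# crop pixel centers ignore .5
print("shafttop",tri([(s,*C1(497,163)),(t,*C3(362,297))]))
print("hubtop",tri([(s,*C2(278,197)),(t,*C4(247,270))]))
print("screw",tri([(s,*C2(226,227)),(t,*C4(246,212))]))
print("plate",onz(t,*C4(262,275),.005),onz(s,*C2(276,250),.005))
for n,p in dict(fTL=(118,80),fTR=(495,95),fBR=(478,520),fBL=(100,505)).items(): print(n,onz(t,*C3(*p),.01))
for n,p in dict(TL=(185,165),TR=(490,180),BR=(480,430),BL=(180,415)).items(): print(n,onz(t,*C3(*p),.1))
```

```text
shafttop (array([ 0.53162481, -0.19316697,  0.1472888 ]), [np.float64(0.0013790871891367087), np.float64(0.0013790871891368273)])
hubtop (array([0.54895271, 0.20828371, 0.03333523]), [np.float64(0.0013327578826498427), np.float64(0.0013327578826497963)])
screw (array([0.56818728, 0.21175488, 0.01361895]), [np.float64(0.0002494582692038674), np.float64(0.0002494582692039913)])
plate [0.54670622 0.20681634 0.005     ] [0.54944983 0.21221695 0.005     ]
fTL [ 0.60552287 -0.12802564  0.01      ]
fTR [ 0.6025705  -0.25824864  0.01      ]
fBR [ 0.45672018 -0.25302241  0.01      ]
fBL [ 0.4597801  -0.12341558  0.01      ]
TL [ 0.57267454 -0.14225707  0.1       ]
TR [ 0.5694807  -0.24128511  0.1       ]
BR [ 0.48873236 -0.2383939   0.1       ]
BL [ 0.4919948  -0.14140979  0.1       ]
```

```bash
cat >> h.py <<'E'
def info(c):
    s=c.read_state(); M=R.from_rotvec(s["tcp_rot"]).as_matrix(); 
    print("t",round(s["t"],2),"pos",s["position"].round(4),"F",s["force"].round(2),"w",round(float(s["grip_width"])*94,2),"q",s["qpos"].round(3)); print(M.round(4), "zyaw",np.degrees(np.arctan2(M[1,2],M[0,2])).round(2)); return s,M
def need(c,p,zyaw):
    "motion (normalised) to go to TCP p, tool down, jaw axis yaw deg"
    s=c.read_state(); M=R.from_rotvec(s["tcp_rot"]).as_matrix(); a=np.radians(zyaw)
    z=np.array([np.cos(a),np.sin(a),0]);y=np.array([0,0,-1.]);x=np.cross(y,z);T=np.c_[x,y,z]
    d=M.T@(np.array(p)-s["position"]); r=R.from_matrix(M.T@T).as_rotvec()
    print("shift m",d.round(4),"norm",(d/.25).round(4),"rot deg",np.degrees(r).round(2),"norm",(r/np.pi).round(4))
E
python3 - <<'E'
from bench import ctrl
from h import *
s,M=info(ctrl)
f=None
import numpy as np
need(ctrl,[.40,-.15,.25],0)
need(ctrl,[.40,-.15,.25],180)
E
```

```text
t 0.25 pos [0.1598 0.552  0.2049] F [-0.3  -0.9   0.06] w 94.04 q [ 1.138  0.207  1.542 -0.     1.393 -0.15 ]
[[ 9.606e-01 -4.000e-04  2.781e-01]
 [-2.781e-01 -9.000e-04  9.606e-01]
 [-1.000e-04 -1.000e+00 -1.000e-03]] zyaw 73.85
shift m [ 0.426  -0.0445 -0.6075] norm [ 1.7039 -0.1782 -2.4301] rot deg [6.000e-02 7.385e+01 3.000e-02] norm [3.000e-04 4.103e-01 2.000e-04]
shift m [ 0.426  -0.0445 -0.6075] norm [ 1.7039 -0.1782 -2.4301] rot deg [ 3.0000e-02 -1.0615e+02 -6.0000e-02] norm [ 2.000e-04 -5.897e-01 -3.000e-04]
```

>>> servo_tool(motion=[0, -0.18, 0, 0, -0.045, 0, 0, -0.18, 0, 0, -0.045, 0, 0.1, -0.12, -0.12, 0, 0, 0, 0.1, 0, -0.16, 0, 0, 0, 0.1, 0, -0.16, 0, 0, 0])

```text
t: 0.75
position: [0.2359, 0.442, 0.3271]
tcp_rot: [-1.568, -0.004, 0.0]
force: [1.3, 0.2, -0.3]
grip_width: 1.0
```

>>> servo_tool(motion=[0.1, 0, -0.16, 0, 0, 0, 0.1, 0, -0.16, 0, 0, 0, 0.1, 0, -0.16, 0, 0, 0, 0.1, 0, -0.16, 0, 0, 0, 0.1, 0, -0.16, 0, 0, 0])

```text
t: 1.25
position: [0.3607, 0.2408, 0.3256]
tcp_rot: [-1.57, -0.002, 0.0]
force: [0.6, 0.6, -0.4]
grip_width: 1.003
```

>>> servo_tool(motion=[0.08, 0, -0.18, 0, 0, 0, 0.08, 0, -0.18, 0, 0, 0, 0.04, 0, -0.19, 0, 0, 0, 0, 0, -0.19, 0, 0, 0, 0, 0, -0.19, 0, 0, 0])

```text
t: 1.75
position: [0.4102, 0.0082, 0.3254]
tcp_rot: [-1.571, -0.001, 0.001]
force: [1.7, -0.3, 0.1]
grip_width: 1.001
```

>>> servo_tool(motion=[-0.02, 0, -0.19, 0, 0, 0, -0.02, 0, -0.19, 0, 0, 0, -0.02, 0, -0.19, 0, 0, 0, -0.02, 0, -0.19, 0, 0, 0, 0, 0, 0, 0, 0, 0])

```text
t: 2.25
position: [0.3894, -0.1848, 0.325]
tcp_rot: [-1.572, 0.007, -0.005]
force: [0.5, 0.0, 0.2]
grip_width: 0.998
```

Run:
```python
from bench import ctrl
from h import *
import pickle
f=ctrl.grab_frame("wrist");pickle.dump(f,open("w1.pkl","wb"))
cv2.imwrite("pics/w1.png",f["img"][:,:,::-1]); info(ctrl)
print(proj(f,[.531,-.192,.154]))
```

```text
t 2.3 pos [ 0.3899 -0.1821  0.3251] F [-0.54  0.55 -0.19] w 93.92 q [-0.639 -0.182  1.692  0.     1.633 -2.205]
[[ 1.0e+00 -8.0e-04  4.9e-03]
 [-4.9e-03  7.0e-04  1.0e+00]
 [-8.0e-04 -1.0e+00  7.0e-04]] zyaw 89.72
(np.float64(316.386298011661), np.float64(363.5788007257886))
```

View pics/w1.png

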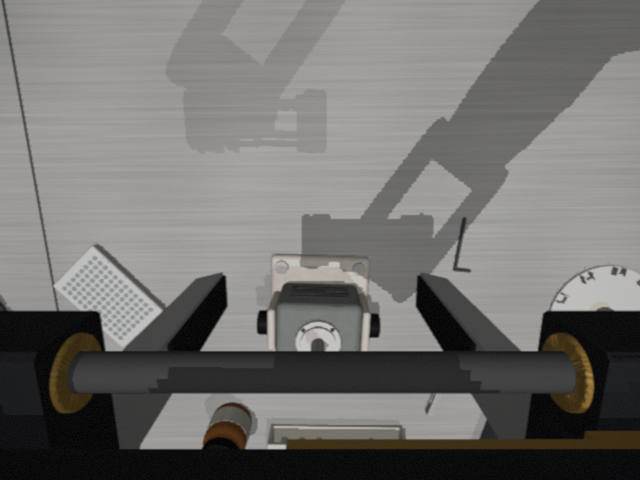

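Run:
```python
from h import *
import pickle
f=pickle.load(open("w1.pkl","rb"))
crop(f,250,245,140,110,5,"pics/w1c.png")
```

```text
(no output)
```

View pics/w1c.png

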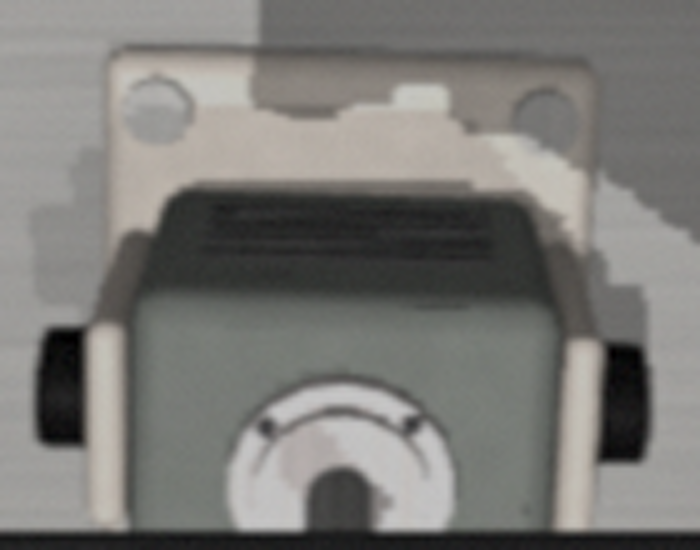

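>>> servo_tool(motion=[0.2, 0, 0, 0, 0, 0, 0.2, 0, 0, 0, 0, 0, 0.2, 0, 0, 0, 0, 0, 0.2, 0, 0, 0, 0, 0, 0.2, 0, 0, 0, 0, 0])

```text
t: 2.8
position: [0.6428, -0.1768, 0.3254]
tcp_rot: [-1.57, -0.003, 0.003]
force: [-0.4, -0.6, 1.3]
grip_width: 0.998
```

>>> servo_tool(motion=[0.2, 0, 0, 0, 0, 0, 0, 0, 0, 0, 0, 0.04, 0, 0, 0, 0, 0, 0.04, 0, 0, 0, 0, 0, 0.04, 0, 0, 0, 0, 0, 0])

```text
t: 3.3
position: [0.693, -0.1765, 0.314]
tcp_rot: [-1.545, 0.302, 0.311]
force: [0.1, -0.3, -3.0]
grip_width: 1.003
```

Run:
```python
from bench import ctrl
from h import *
import pickle
f=ctrl.grab_frame("wrist");pickle.dump(f,open("w2.pkl","wb"))
cv2.imwrite("pics/w2.png",f["img"][:,:,::-1]); info(ctrl)
```

```text
t 3.35 pos [ 0.692  -0.177   0.3173] F [-0.17 -0.05  0.04] w 93.86 q [-0.316  0.806  0.508 -0.142  2.193 -1.954]
[[ 0.9264 -0.3766 -0.0045]
 [ 0.0056  0.0018  1.    ]
 [-0.3766 -0.9264  0.0037]] zyaw 90.26
```

View pics/w2.png

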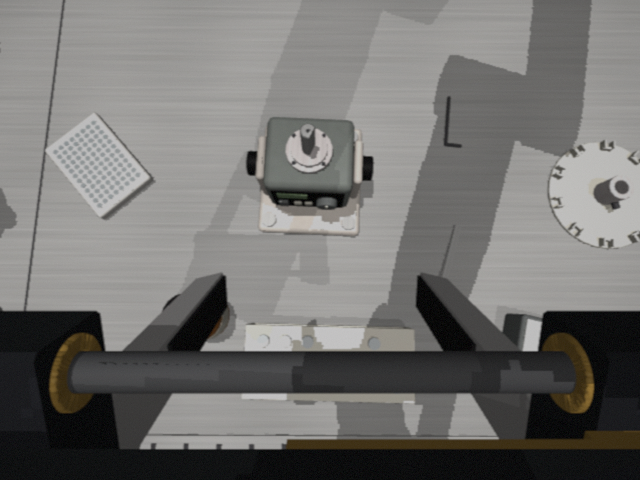

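Run:
```python
from h import *
import pickle
f=pickle.load(open("w2.pkl","rb"))
crop(f,240,110,140,110,5,"pics/w2c.png")
crop(f,540,130,100,120,5,"pics/w2d.png")
```

```text
(no output)
```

View pics/w2c.png

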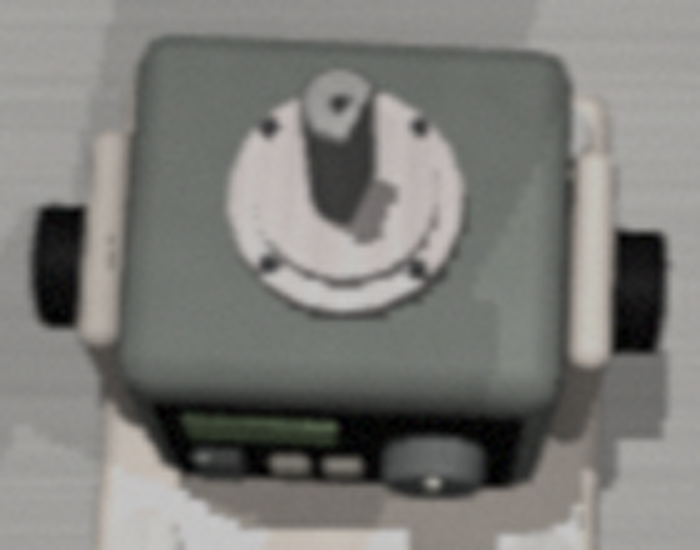

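View pics/w2d.png

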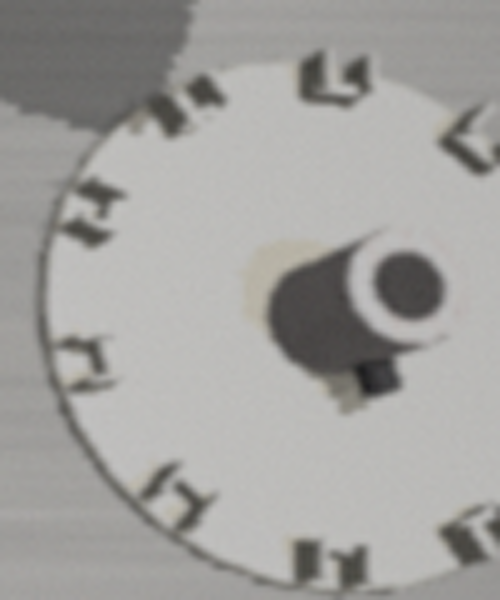

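Run:
```python
from h import *
import pickle
from bench import ctrl
s,t=pickle.load(open("st.pkl","rb"));f=pickle.load(open("w2.pkl","rb"));w1=pickle.load(open("w1.pkl","rb"))
C1=lambda u,v:(280+u/6,140+v/6);C2=lambda u,v:(280+u/6,290+v/6);C3=lambda u,v:(340+u/8,230+v/8);C4=lambda u,v:(200+u/8,225+v/8)
W=lambda u,v:(240+u/5,110+v/5)
D=lambda u,v:(540+u/5,130+v/5)
a=[(f,*W(338,104)),(s,*C1(497,163)),(t,*C3(362,297))]
print("top all",tri(a),"w+s",tri(a[:2])[0],"w+t",tri([a[0],a[2]])[0])
print("w top at .154",onz(f,*W(338,104),.154), "flange(z~.105)",onz(f,*W(346,200),.105))
print("t flange",onz(t,*C3(340,298),.105),"s flange",onz(s,*C1(490,245),.108))
for n,p in dict(l=(110,235),r=(590,255)).items(): print(n,onz(f,*W(*p),.09))
print("foot c:", onz(w1,250+108/5,245+50/5,.01),onz(w1,250+598/5,245+65/5,.01))
print("hub",onz(f,*D(410,287),.036),tri([(f,*D(410,287)),(s,*C2(278,197)),(t,*C4(247,270))]))
print("screw",onz(f,*D(380,378),.018),tri([(f,*D(380,378)),(s,*C2(226,227)),(t,*C4(246,212))]))
need(ctrl,[.531,-.191,.25],60)
```

```text
top all (array([ 0.53113133, -0.1915038 ,  0.14960171]), [np.float64(0.001209324118170479), np.float64(0.0018904702690795295), np.float64(0.0016818960712280348)]) w+s [ 0.53180495 -0.19017387  0.15055271] w+t [ 0.53042228 -0.19169343  0.15077333]
w top at .154 [ 0.5322581  -0.19052966  0.154     ] flange(z~.105) [ 0.53138807 -0.19025088  0.105     ]
t flange [ 0.53043375 -0.19215785  0.105     ] s flange [ 0.53197509 -0.18609579  0.108     ]
l [ 0.53384721 -0.24445112  0.09      ]
r [ 0.53792484 -0.1349469   0.09      ]
foot c: [ 0.45471784 -0.25311839  0.01      ] [ 0.45990145 -0.12185042  0.01      ]
hub [0.55008602 0.20790809 0.036     ] (array([0.5491375 , 0.20872248, 0.03430009]), [np.float64(0.0006610891361649291), np.float64(0.0010952671911099003), np.float64(0.0016778588156721827)])
screw [0.56926335 0.21179921 0.018     ] (array([0.56829149, 0.2125751 , 0.01571253]), [np.float64(0.0009565672898031917), np.float64(0.0004854492742233013), np.float64(0.0011965827877242264)])
shift m [-0.1239  0.123  -0.0135] norm [-0.4955  0.4919 -0.0539] rot deg [  5.63  29.92 -21.66] norm [ 0.0313  0.1662 -0.1203]
```

>>> servo_tool(motion=[-0.16, 0, 0, 0, 0, -0.04, -0.16, 0, 0, 0, 0, -0.04, -0.12, 0, 0, 0, 0, -0.04, 0, 0, 0, 0, 0.046, 0, 0, 0, 0, 0, 0.046, 0])

```text
t: 3.85
position: [0.5961, -0.1791, 0.3581]
tcp_rot: [-1.566, 0.261, -0.2]
force: [1.3, -0.5, -0.2]
grip_width: 1.003
```

>>> servo_tool(motion=[0, 0, 0, 0, 0.046, 0, 0, 0, 0, 0, 0.046, 0, 0, 0, 0, 0, 0, 0])

```text
t: 4.15
position: [0.5993, -0.1799, 0.3568]
tcp_rot: [-1.537, 0.482, -0.421]
force: [-0.5, 0.3, 0.3]
grip_width: 1.001
```

Run:
```python
from bench import ctrl
from h import *
info(ctrl)
need(ctrl,[.5315,-.191,.175],57)
```

```text
t 4.15 pos [ 0.5993 -0.1799  0.3568] F [-0.52  0.29  0.29] w 94.12 q [-0.42   0.279  1.149 -0.018  1.75  -1.419]
[[ 0.8386 -0.0407  0.5433]
 [-0.5438 -0.0017  0.8392]
 [-0.0332 -0.9992 -0.0236]] zyaw 57.08
shift m [-0.0448  0.1844 -0.0419] norm [-0.1794  0.7377 -0.1675] rot deg [ 1.35  0.06 -1.9 ] norm [ 0.0075  0.0003 -0.0106]
```

>>> servo_tool(motion=[-0.045, 0, -0.042, 0.0075, 0, -0.0106, -0.045, 0.16, -0.042, 0, 0, 0, -0.045, 0.16, -0.042, 0, 0, 0, -0.045, 0.16, -0.042, 0, 0, 0, 0, 0.18, 0, 0, 0, 0])

```text
t: 4.65
position: [0.538, -0.1916, 0.1909]
tcp_rot: [-1.525, 0.449, -0.449]
force: [0.1, 0.0, 0.2]
grip_width: 1.001
```

>>> servo_tool(motion=[0, 0, 0, 0, 0, 0])

```text
t: 4.75
position: [0.5336, -0.1886, 0.1838]
tcp_rot: [-1.521, 0.462, -0.435]
force: [-0.9, 0.4, -0.7]
grip_width: 0.998
```

Run:
```python
from bench import ctrl
from h import *
info(ctrl)
need(ctrl,[.5315,-.191,.12],57)
f=ctrl.grab_frame("wrist")
cv2.imwrite("pics/w3.png",f["img"][:,:,::-1]);
```

```text
t 4.75 pos [ 0.5336 -0.1886  0.1838] F [-0.88  0.4  -0.71] w 93.85 q [-4.920e-01  2.180e-01  1.574e+00 -1.000e-03  1.367e+00 -1.490e+00]
[[ 0.84   -0.0156  0.5423]
 [-0.5422  0.0075  0.8402]
 [-0.0172 -0.9999 -0.0021]] zyaw 57.16
shift m [ 0.0006  0.0638 -0.003 ] norm [ 0.0025  0.2553 -0.012 ] rot deg [ 0.12  0.16 -0.98] norm [ 0.0007  0.0009 -0.0055]
```

View pics/w3.png

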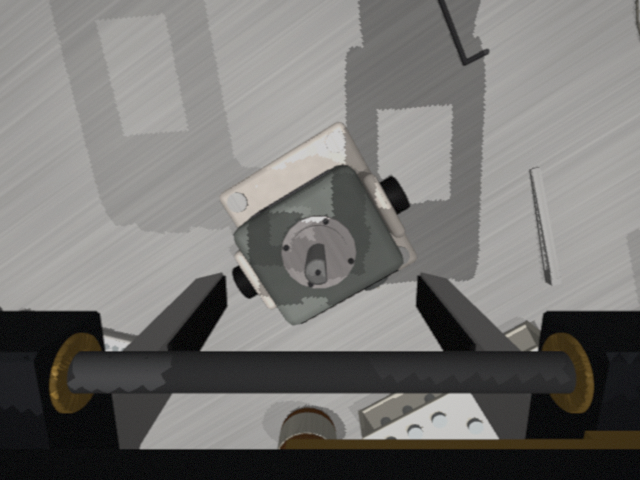

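>>> servo_tool(motion=[0, 0, -0.012, 0, 0, -0.0055, 0, 0.13, 0, 0, 0, 0, 0, 0.12, 0, 0, 0, 0, 0, 0, 0, 0, 0, 0, 0, 0, 0, 0, 0, 0])

```text
t: 5.3
position: [0.5397, -0.1955, 0.1295]
tcp_rot: [-1.529, 0.439, -0.462]
force: [-0.9, -0.2, 0.1]
grip_width: 1.0
```

Run:
```python
from bench import ctrl
from h import *
info(ctrl)
need(ctrl,[.5315,-.191,.12],57)
f=ctrl.grab_frame("wrist")
crop(f,230,170,190,180,4,"pics/w4.png")
```

```text
t 5.3 pos [ 0.5397 -0.1955  0.1295] F [-0.92 -0.22  0.11] w 93.99 q [-0.497  0.267  1.633 -0.003  1.226 -1.492]
[[ 0.8392  0.0125  0.5437]
 [-0.5436 -0.0096  0.8393]
 [ 0.0158 -0.9999 -0.0013]] zyaw 57.06
shift m [-0.0095  0.0093 -0.0006] norm [-0.0381  0.0373 -0.0026] rot deg [0.07 0.06 0.9 ] norm [0.0004 0.0004 0.005 ]
```

View pics/w4.png

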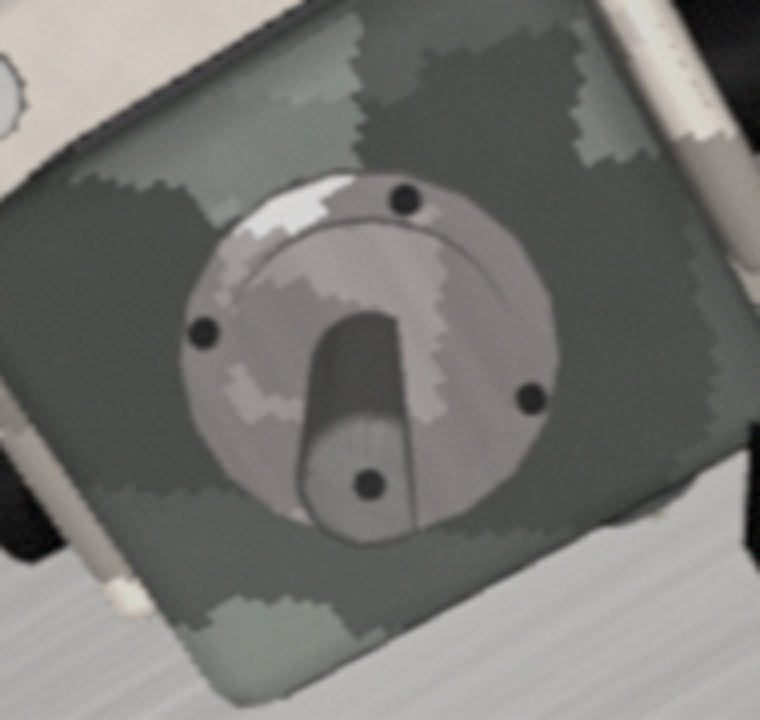

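>>> servo_tool(motion=[0, 0, 0, 0, 0, 0, 0, 0, 0, 0, 0, 0])

```text
t: 5.55
position: [0.5396, -0.1955, 0.129]
tcp_rot: [-1.529, 0.44, -0.463]
force: [-0.1, -0.4, -0.2]
grip_width: 0.999
```

Run:
```python
from bench import ctrl
from h import *
info(ctrl)
need(ctrl,[.5315,-.191,.12],57)
```

```text
t 5.55 pos [ 0.5396 -0.1955  0.129 ] F [-0.06 -0.45 -0.19] w 93.95 q [-0.497  0.267  1.634 -0.003  1.226 -1.492]
[[ 0.8389  0.0124  0.5441]
 [-0.544  -0.0096  0.839 ]
 [ 0.0156 -0.9999 -0.0013]] zyaw 57.03
shift m [-0.0094  0.0088 -0.0006] norm [-0.0375  0.0354 -0.0022] rot deg [0.07 0.04 0.89] norm [0.0004 0.0002 0.005 ]
```

>>> servo_tool(motion=[-0.038, 0.036, -0.002, 0, 0, 0.005, 0, 0, 0, 0, 0, 0, 0, 0, 0, 0, 0, 0])

```text
t: 5.85
position: [0.5293, -0.1898, 0.1169]
tcp_rot: [-1.523, 0.456, -0.446]
force: [1.1, 0.9, -0.3]
grip_width: 1.0
```

>>> servo_tool(motion=[0, 0, 0, 0, 0, 0, 0, 0, 0, 0, 0, 0, 0, 0, 0, 0, 0, 0, 0, 0, 0, 0, 0, 0, 0, 0, 0, 0, 0, 0], hand=0.7, grip_force=4)

```text
t: 6.35
position: [0.53, -0.1902, 0.1177]
tcp_rot: [-1.524, 0.454, -0.447]
force: [0.6, 0.4, 0.3]
grip_width: 0.613
```

Run:
```python
from bench import ctrl
from h import *
info(ctrl)
need(ctrl,[.5315,-.191,.12],57)
f=ctrl.grab_frame("wrist")
crop(f,230,170,190,180,4,"pics/w5.png")
```

```text
t 6.35 pos [ 0.53   -0.1902  0.1177] F [0.64 0.45 0.31] w 57.58 q [-4.970e-01  2.710e-01  1.653e+00 -1.000e-03  1.221e+00 -1.492e+00]
[[ 8.389e-01 -4.300e-03  5.443e-01]
 [-5.443e-01  9.000e-04  8.389e-01]
 [-4.100e-03 -1.000e+00 -1.600e-03]] zyaw 57.02
shift m [ 0.0017 -0.0023  0.0001] norm [ 0.0067 -0.0093  0.0004] rot deg [ 0.09  0.02 -0.23] norm [ 0.0005  0.0001 -0.0013]
```

View pics/w5.png

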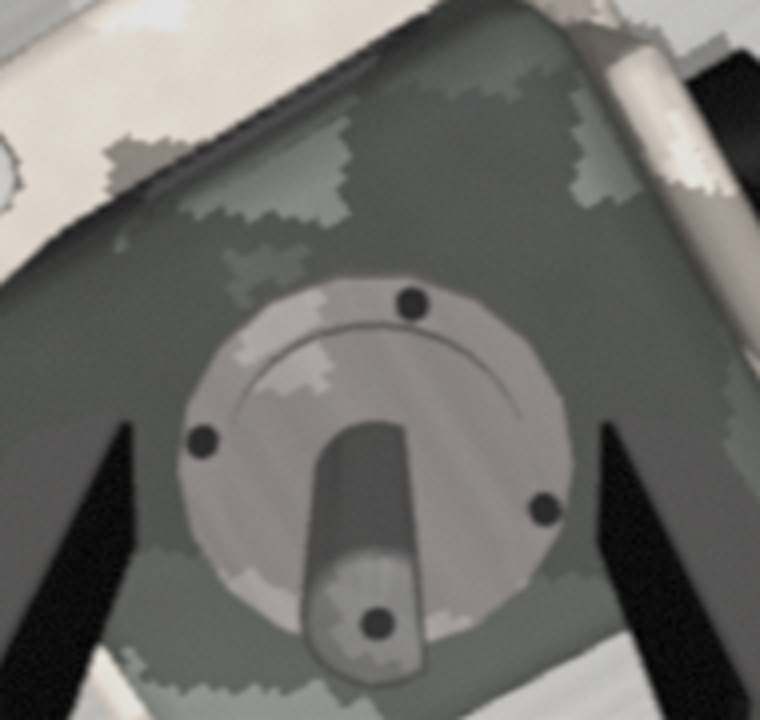

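>>> servo_tool(motion=[0.007, -0.009, 0, 0, 0, -0.0013, 0, 0, 0, 0, 0, 0, 0, 0, 0, 0, 0, 0, 0, 0, 0, 0, 0, 0, 0, 0, 0, 0, 0, 0], hand=1)

```text
t: 6.9
position: [0.5314, -0.1911, 0.1198]
tcp_rot: [-1.525, 0.452, -0.45]
force: [-0.4, -0.1, 0.8]
grip_width: 0.142
```

>>> servo_tool(motion=[0, 0, 0, 0, 0, 0, 0, 0, 0, 0, 0, 0, 0, 0, 0, 0, 0, 0])

```text
t: 7.2
position: [0.5312, -0.1913, 0.1198]
tcp_rot: [-1.525, 0.452, -0.45]
force: [-1.6, -1.4, 0.1]
grip_width: 0.139
```

Run:
```python
from bench import ctrl
from h import *
info(ctrl)
need(ctrl,[.5315,-.191,.12],57)
f=ctrl.grab_frame("wrist")
crop(f,230,170,190,180,4,"pics/w6.png")
```

```text
t 7.2 pos [ 0.5312 -0.1913  0.1198] F [-1.62 -1.37  0.1 ] w 13.1 q [-0.498  0.27   1.651 -0.002  1.221 -1.492]
[[ 8.388e-01 -1.400e-03  5.444e-01]
 [-5.444e-01 -1.600e-03  8.388e-01]
 [-3.000e-04 -1.000e+00 -2.000e-03]] zyaw 57.02
shift m [ 0.     -0.0002  0.0004] norm [ 0.0002 -0.0008  0.0016] rot deg [ 0.12  0.02 -0.02] norm [ 0.0006  0.0001 -0.0001]
```

View pics/w6.png

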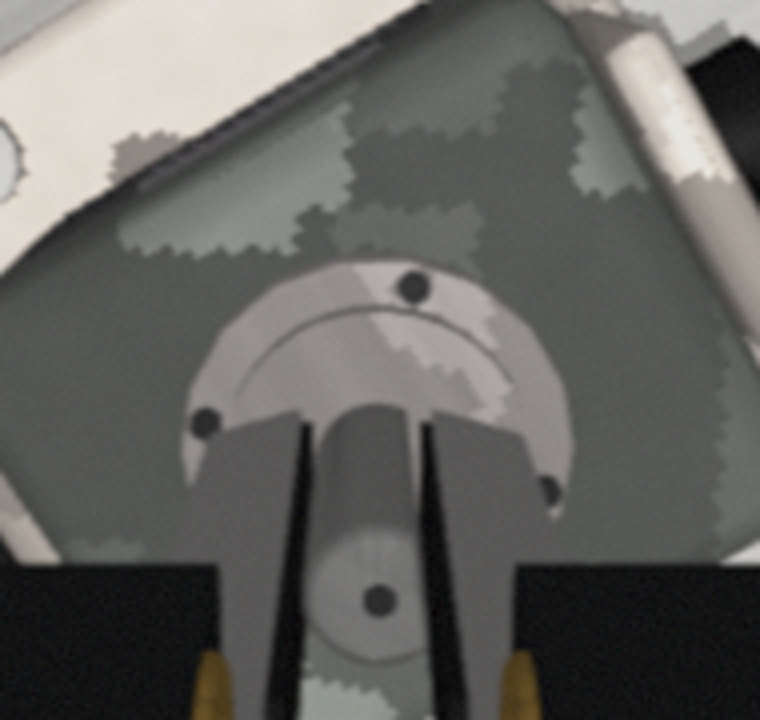

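>>> servo_tool(motion=[0, 0, 0, 0, 0, 0, 0, 0, 0, 0, 0, 0, 0, 0, 0, 0, -0.028, 0, 0, 0, 0, 0, 0, 0], hand=0.5)

```text
t: 7.65
position: [0.5316, -0.1909, 0.1199]
tcp_rot: [-1.538, 0.383, -0.382]
force: [0.4, -0.1, -0.4]
grip_width: 0.253
```

>>> servo_tool(motion=[0, 0, 0, 0, 0, 0, 0, 0, 0, 0, 0, 0, 0, 0, 0, 0, 0, 0, 0, 0, 0, 0, 0, 0], hand=1)

```text
t: 8.05
position: [0.5312, -0.1915, 0.1199]
tcp_rot: [-1.539, 0.383, -0.382]
force: [-0.9, -2.1, 0.2]
grip_width: 0.134
```

Run:
```python
from bench import ctrl
from h import *
for i in range(1): info(ctrl)
need(ctrl,[.5315,-.191,.12],62)
```

```text
t 8.05 pos [ 0.5312 -0.1915  0.1199] F [-0.9  -2.12  0.2 ] w 12.57 q [-0.498  0.27   1.651 -0.003  1.221 -1.58 ]
[[ 8.833e-01 -1.400e-03  4.689e-01]
 [-4.689e-01 -2.000e-03  8.833e-01]
 [-3.000e-04 -1.000e+00 -2.400e-03]] zyaw 62.04
shift m [ 0.     -0.0001  0.0006] norm [ 0.0001 -0.0006  0.0023] rot deg [ 0.14  0.04 -0.02] norm [ 0.0008  0.0002 -0.0001]
```

>>> servo_tool(motion=[0, 0, -0.005, 0, 0, 0, 0, 0, 0, 0, 0, 0, 0, 0, 0, 0, 0, 0], grip_force=20)

```text
t: 8.35
position: [0.5312, -0.1916, 0.1199]
tcp_rot: [-1.537, 0.382, -0.382]
force: [0.6, 1.7, -0.9]
grip_width: 0.13
```

>>> servo_tool(motion=[-0.0008, 0, 0, 0, 0.0356, 0, -0.0008, 0, 0, 0, 0.0356, 0, -0.0008, 0, 0, 0, 0.0356, 0, -0.0008, 0, 0, 0, 0.0356, 0, -0.0008, 0, 0, 0, 0.0356, 0])

```text
t: 8.85
position: [0.5306, -0.1909, 0.1199]
tcp_rot: [-1.412, 0.818, -0.819]
force: [1.3, 1.8, 0.2]
grip_width: 0.131
```

Run:
```python
from bench import ctrl
from h import *
info(ctrl)
```

```text
t 8.85 pos [ 0.5306 -0.1909  0.1199] F [1.32 1.77 0.19] w 12.35 q [-0.499  0.267  1.654 -0.     1.22  -1.018]
[[ 4.965e-01 -0.000e+00  8.680e-01]
 [-8.680e-01 -4.000e-04  4.965e-01]
 [ 3.000e-04 -1.000e+00 -2.000e-04]] zyaw 29.77
```

>>> servo_tool(motion=[-0.0008, 0, 0, 0, 0.0356, 0, -0.0008, 0, 0, 0, 0.0356, 0, -0.0008, 0, 0, 0, 0.0356, 0, -0.0008, 0, 0, 0, 0.0356, 0, -0.0008, 0, 0, 0, 0.0356, 0])

```text
t: 9.35
position: [0.5303, -0.19, 0.1198]
tcp_rot: [-1.19, 1.238, -1.239]
force: [0.8, 1.5, -0.4]
grip_width: 0.127
```

>>> servo_tool(motion=[0, 0, 0, 0, 0, 0, 0, 0, 0, 0, 0, 0])

```text
t: 9.55
position: [0.5303, -0.1901, 0.1199]
tcp_rot: [-1.194, 1.233, -1.234]
force: [2.9, 3.2, -1.2]
grip_width: 0.129
```

Run:
```python
from bench import ctrl
from h import *
info(ctrl)
```

```text
t 9.55 pos [ 0.5303 -0.1901  0.1199] F [ 2.86  3.21 -1.19] w 12.12 q [-0.498  0.266  1.655 -0.     1.22  -0.464]
[[-3.300e-02  1.000e-04  9.995e-01]
 [-9.995e-01 -4.000e-04 -3.300e-02]
 [ 4.000e-04 -1.000e+00  1.000e-04]] zyaw -1.89
```

>>> servo_tool(motion=[0, 0, 0, 0, 0, 0, 0, 0, 0, 0, 0, 0, 0, 0, 0, 0, 0, 0, 0, 0, 0, 0, 0, 0], hand=-0.2)

```text
t: 9.95
position: [0.5296, -0.1909, 0.1198]
tcp_rot: [-1.195, 1.235, -1.236]
force: [-0.0, -0.0, 0.0]
grip_width: 0.438
```

Run:
```python
from bench import ctrl
from h import *
info(ctrl)
f=ctrl.grab_frame("wrist")
crop(f,220,160,200,190,4,"pics/w7.png")
```

```text
t 9.95 pos [ 0.5296 -0.1909  0.1198] F [-0.01 -0.03  0.01] w 41.13 q [-0.498  0.266  1.655 -0.002  1.221 -0.463]
[[-0.035  -0.0014  0.9994]
 [-0.9994 -0.0016 -0.035 ]
 [ 0.0017 -1.     -0.0013]] zyaw -2.0
```

View pics/w7.png

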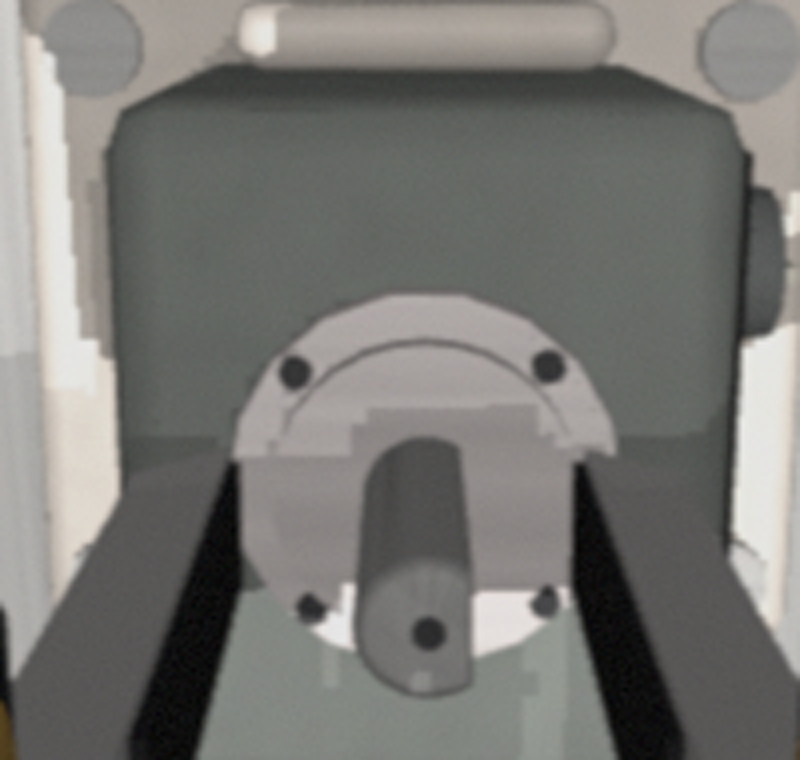

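>>> servo_tool(motion=[0, -0.16, 0, 0, 0, 0, 0, -0.16, 0, 0, 0, 0, -0.18, -0.06, 0, 0, 0, 0, -0.2, 0, 0, 0, 0, 0, -0.2, 0, 0, 0, 0, 0])

```text
t: 10.5
position: [0.5355, -0.0448, 0.216]
tcp_rot: [-1.192, 1.234, -1.239]
force: [0.4, -0.1, -0.6]
grip_width: 0.6
```

>>> servo_tool(motion=[-0.2, 0, 0, 0, 0, 0, -0.2, 0, 0, 0, 0, 0, -0.2, 0, 0, 0, 0, 0, -0.2, 0, 0, 0, 0, 0, -0.2, 0, 0, 0, 0, 0])

```text
t: 11.0
position: [0.5436, 0.2062, 0.2145]
tcp_rot: [-1.194, 1.234, -1.236]
force: [0.6, -0.7, -0.1]
grip_width: 0.596
```

>>> servo_tool(motion=[0, 0, 0, 0, 0.047, 0, 0, 0, 0, 0, 0.047, 0, 0, 0, 0, 0, 0.047, 0, 0, 0, 0, 0, 0.047, 0, 0, 0, 0, 0, 0.047, 0])

```text
t: 11.5
position: [0.5437, 0.2042, 0.2142]
tcp_rot: [-0.736, 1.755, -1.757]
force: [-0.7, 0.5, 0.1]
grip_width: 0.6
```

>>> servo_tool(motion=[0, 0, 0, 0, 0.047, 0, 0, 0, 0, 0, 0.047, 0, 0, 0, 0, 0, 0.047, 0, 0, 0, 0, 0, 0.047, 0, 0, 0, 0, 0, 0, 0])

```text
t: 12.0
position: [0.5438, 0.2041, 0.2143]
tcp_rot: [-0.221, 2.111, -2.114]
force: [0.4, -0.7, 0.5]
grip_width: 0.598
```

Run:
```python
from bench import ctrl
from h import *
import pickle
f=ctrl.grab_frame("wrist");pickle.dump(f,open("w8.pkl","wb"))
info(ctrl)
need(ctrl,[.5493,.2085,.06],-78.5)
cv2.imwrite("pics/w8.png",f["img"][:,:,::-1])
```

```text
t 12.05 pos [0.5438 0.2042 0.2143] F [ 0.54  0.18 -0.09] w 56.68 q [ 2.110e-01  2.130e-01  1.515e+00 -1.000e-03  1.415e+00  1.572e+00]
[[-0.9781 -0.0011  0.2082]
 [-0.2082 -0.0015 -0.9781]
 [ 0.0013 -1.      0.0012]] zyaw -77.98
shift m [-0.0065  0.1543 -0.0033] norm [-0.0261  0.6171 -0.0131] rot deg [-0.07  0.52  0.08] norm [-0.0004  0.0029  0.0004]
```

View pics/w8.png

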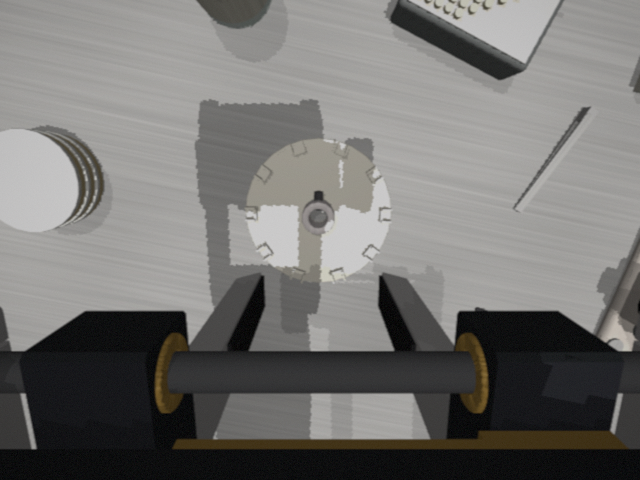

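Run:
```python
from h import *
import pickle
f=pickle.load(open("w8.pkl","rb"))
crop(f,230,120,180,170,4,"pics/w8c.png")
print(onz(f,318,216,.036),onz(f,318.5,196,.017),onz(f,318.5,210.5,.005))
```

```text
[0.55091057 0.20762903 0.036     ] [0.56740299 0.21067199 0.017     ] [0.55156112 0.20744902 0.005     ]
```

View pics/w8c.png

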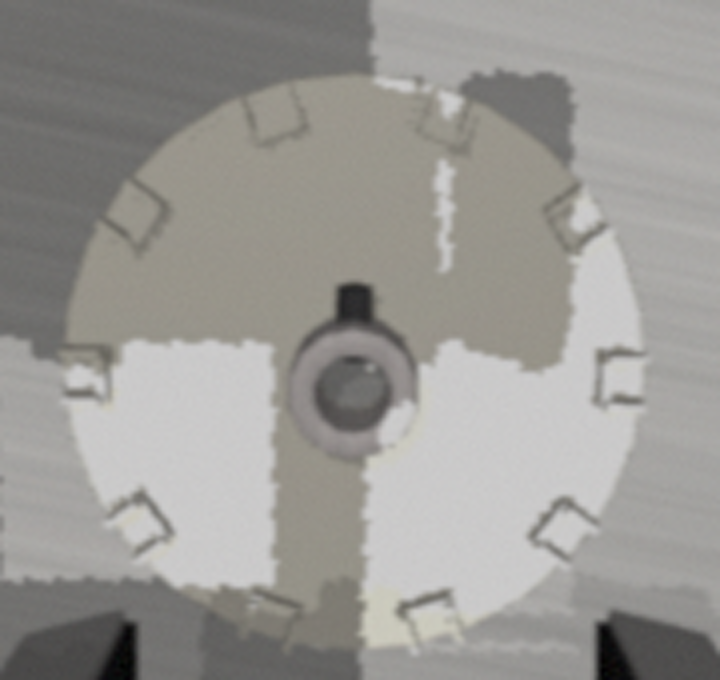

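>>> servo_tool(motion=[-0.027, 0, -0.009, 0, 0, 0, 0, 0.19, 0, 0, 0, 0, 0, 0.19, 0, 0, 0, 0, 0, 0.19, 0, 0, 0, 0, 0, 0, 0, 0, 0, 0])

```text
t: 12.55
position: [0.5431, 0.2062, 0.064]
tcp_rot: [-0.24, 2.116, -2.123]
force: [0.1, -0.1, -1.3]
grip_width: 0.598
```

>>> servo_tool(motion=[0, 0, 0, 0, 0, 0])

```text
t: 12.65
position: [0.5497, 0.2077, 0.0716]
tcp_rot: [-0.223, 2.112, -2.115]
force: [0.4, -0.6, 0.3]
grip_width: 0.6
```

Run:
```python
from bench import ctrl
from h import *
import pickle
f=ctrl.grab_frame("wrist");pickle.dump(f,open("w9.pkl","wb"))
info(ctrl)
need(ctrl,[.550,.2078,.01],-78)
crop(f,220,200,200,180,4,"pics/w9.png")
print(proj(f,[.55,.2078,.036]))
```

```text
t 12.7 pos [0.5517 0.2082 0.0738] F [0.19 1.11 0.04] w 56.36 q [ 2.150e-01  3.730e-01  1.621e+00 -1.000e-03  1.146e+00  1.578e+00]
[[-9.785e-01  2.200e-03  2.061e-01]
 [-2.061e-01 -6.000e-04 -9.785e-01]
 [-2.000e-03 -1.000e+00  1.000e-03]] zyaw -78.11
shift m [ 0.0019  0.0638 -0.    ] norm [ 7.400e-03  2.554e-01 -1.000e-04] rot deg [-0.06 -0.11 -0.11] norm [-0.0003 -0.0006 -0.0006]
(np.float64(319.83199953436497), np.float64(267.88535663569115))
```

View pics/w9.png

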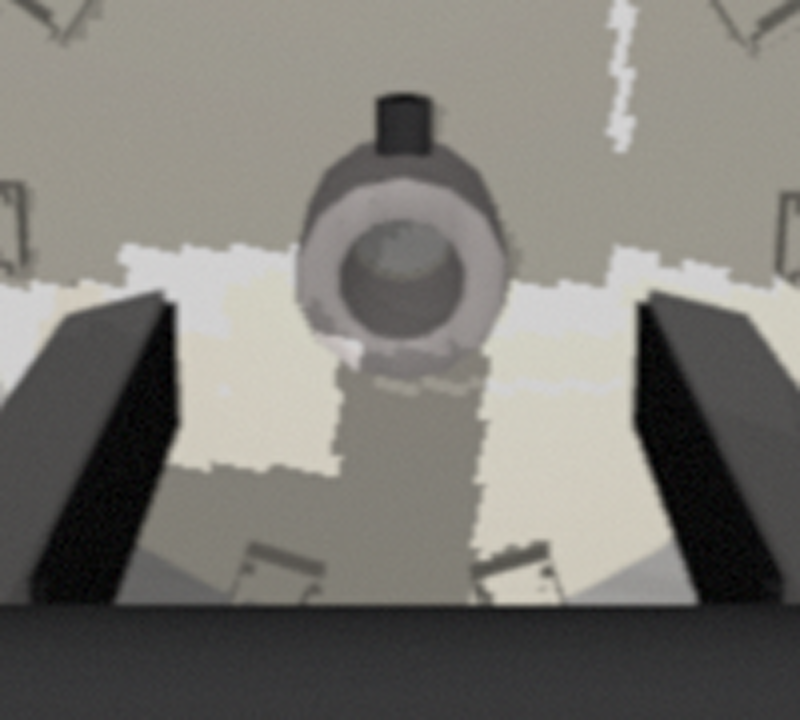

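>>> servo_tool(motion=[0.011, 0.1, 0, 0, 0, 0, 0, 0.1, 0, 0, 0, 0, 0, 0.04, 0, 0, 0, 0, 0, 0, 0, 0, 0, 0, 0, 0, 0, 0, 0, 0])

```text
t: 13.2
position: [0.5491, 0.2075, 0.0141]
tcp_rot: [-0.216, 2.11, -2.112]
force: [0.7, 0.3, -0.7]
grip_width: 0.599
```

Run:
```python
from bench import ctrl
from h import *
import pickle
f=ctrl.grab_frame("wrist");pickle.dump(f,open("w9.pkl","wb"))
info(ctrl)
need(ctrl,[.5495,.208,.01],-78)
crop(f,220,230,200,150,4,"pics/w10.png")
print(proj(f,[.5495,.208,.036]))
```

```text
t 13.25 pos [0.5492 0.2075 0.0142] F [-0.92  0.39 -0.21] w 56.42 q [ 2.150e-01  4.510e-01  1.656e+00 -1.000e-03  1.031e+00  1.579e+00]
[[-9.787e-01  3.200e-03  2.054e-01]
 [-2.054e-01 -4.000e-04 -9.787e-01]
 [-3.000e-03 -1.000e+00  1.000e-03]] zyaw -78.15
shift m [-0.0004  0.0042 -0.0004] norm [-0.0017  0.0167 -0.0016] rot deg [-0.06 -0.15 -0.17] norm [-0.0003 -0.0008 -0.001 ]
(np.float64(318.65870049051216), np.float64(305.8936979626013))
```

View pics/w10.png

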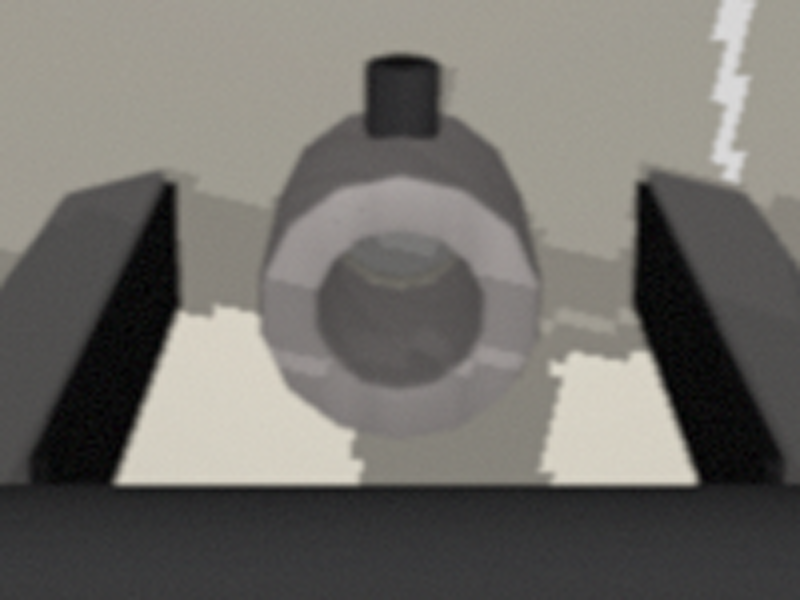

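>>> servo_tool(motion=[0, 0.016, 0, 0, 0, -0.001, 0, 0, 0, 0, 0, 0, 0, 0, 0, 0, 0, 0, 0, 0, 0, 0, 0, 0, 0, 0, 0, 0, 0, 0], hand=1, grip_force=25)

```text
t: 13.75
position: [0.5472, 0.2072, 0.008]
tcp_rot: [-0.223, 2.113, -2.116]
force: [-0.4, 0.2, 0.4]
grip_width: 0.324
```

Run:
```python
from bench import ctrl
from h import *
import pickle
f=ctrl.grab_frame("wrist");pickle.dump(f,open("w9.pkl","wb"))
info(ctrl)
crop(f,220,230,200,150,4,"pics/w11.png")
```

```text
t 13.8 pos [0.5472 0.2072 0.008 ] F [-0.19  0.46  1.83] w 30.35 q [ 2.150e-01  4.610e-01  1.657e+00 -1.000e-03  1.028e+00  1.579e+00]
[[-9.787e-01 -3.800e-03  2.051e-01]
 [-2.051e-01 -1.600e-03 -9.787e-01]
 [ 4.000e-03 -1.000e+00  8.000e-04]] zyaw -78.17
```

View pics/w11.png

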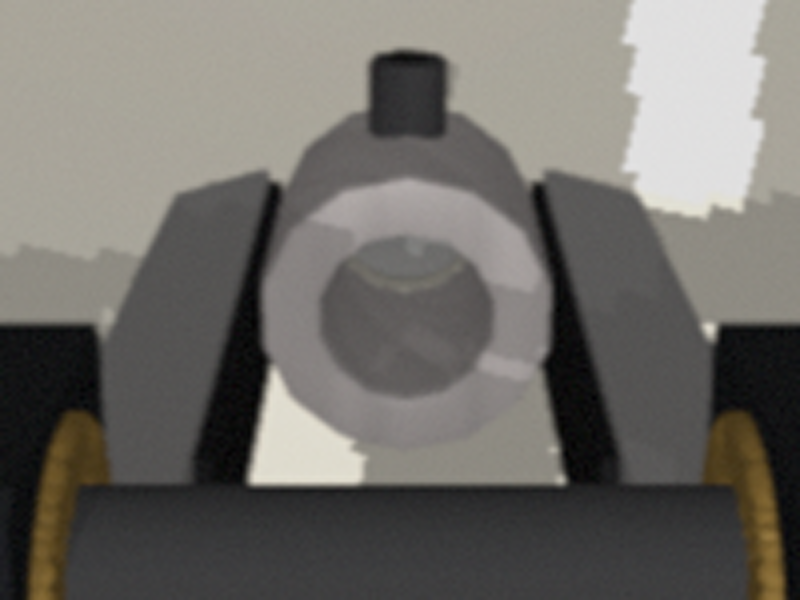

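Run:
```python
from h import *
import pickle
f=pickle.load(open("w9.pkl","rb"))
# tool pose at w9
M=np.array([[-9.787e-01,-3.8e-03,2.051e-01],[-2.051e-01,-1.6e-03,-9.787e-01],[4e-3,-1,8e-4]]);p=np.array([.5472,.2072,.008])
T=f["cam_to_world"];Tc=np.eye(4);Tc[:3,:3]=M.T@T[:3,:3];Tc[:3,3]=M.T@(T[:3,3]-p)
g=dict(K=f["K"],cam_to_world=Tc)
def ony(u,v,y):
    o,d=ray(g,u,v); return o+d*(y-o[1])/d[1]
# hub top at z=.036-> tool y=-.028
print("hub in tool",ony(220+407/4,230+313/4,-.028),"bore",ony(220+407/4,230+317/4,-.028))
# shaft in w7 (tool frame measured)
M7=np.array([[-.035,-.0014,.9994],[-.9994,-.0016,-.035],[.0017,-1,-.0013]]);p7=np.array([.5296,-.1909,.1198])
print("shaft in tool by camera",ony(327,318.25,-.0342),"by touch",M7.T@(np.array([.5320,-.1901,.154])-p7))
```

```text
hub in tool [-0.0019767 -0.028      0.0009843] bore [-0.00152198 -0.028       0.0009841 ]
shaft in tool by camera [-0.00021773 -0.0342      0.0031237 ] by touch [-0.00082538 -0.03420464  0.0023261 ]
```

>>> servo_tool(motion=[0, -0.1, 0, 0, 0, 0, 0, -0.1, 0, 0, 0, 0, 0, -0.1, 0, 0, 0, 0, 0, -0.1, 0, 0, 0, 0, 0, 0, 0, 0, 0, 0])

```text
t: 14.3
position: [0.5504, 0.2078, 0.1114]
tcp_rot: [-0.215, 2.11, -2.112]
force: [1.2, 0.0, -1.1]
grip_width: 0.326
```

>>> servo_tool(motion=[0, -0.15, 0, 0, 0, 0, 0, -0.15, 0, 0, 0.038, 0, 0, -0.08, 0, 0, 0.038, 0, 0, 0, 0, 0, 0, 0, 0, 0, 0, 0, 0, 0])

```text
t: 14.8
position: [0.5468, 0.2071, 0.2007]
tcp_rot: [-0.025, -2.2, 2.206]
force: [-0.9, -0.2, -3.9]
grip_width: 0.329
```

Run:
```python
from bench import ctrl
from h import *
info(ctrl)
f=ctrl.grab_frame("wrist")
crop(f,180,150,280,220,3,"pics/w12.png")
need(ctrl,[.5296,-.1900,.205],-91.8)
```

```text
t 14.8 pos [0.5468 0.2071 0.2007] F [-0.91 -0.23 -3.89] w 30.96 q [ 2.150e-01  2.360e-01  1.516e+00 -1.000e-03  1.397e+00  1.815e+00]
[[-0.9995 -0.0069 -0.0296]
 [ 0.0296 -0.0026 -0.9996]
 [ 0.0068 -1.      0.0028]] zyaw -91.69
shift m [ 0.0046 -0.0039  0.3973] norm [ 0.0186 -0.0157  1.5894] rot deg [-0.19  0.08  0.51] norm [-0.001   0.0004  0.0028]
```

View pics/w12.png

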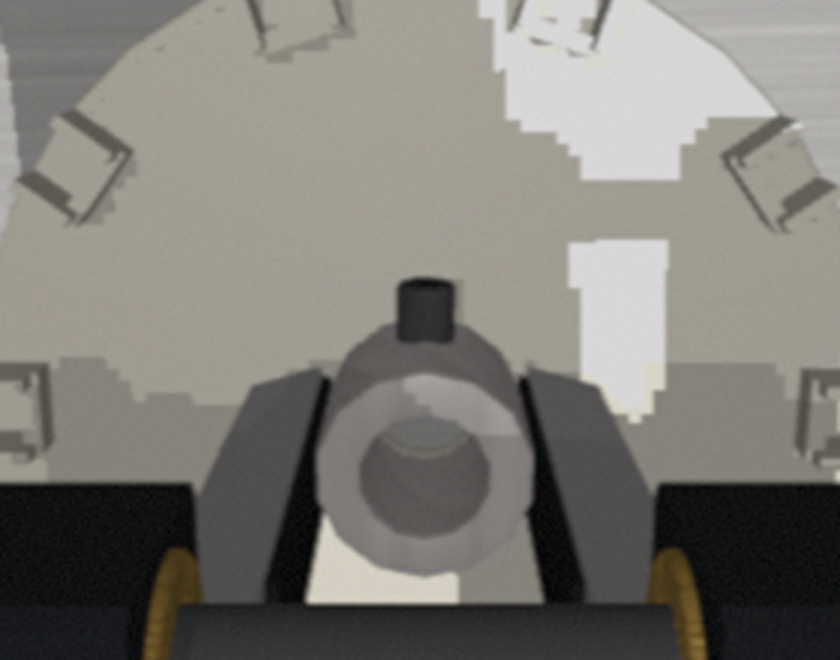

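>>> servo_tool(motion=[0, -0.01, 0.198, 0, 0, 0.002, 0.005, 0, 0.198, 0, 0, 0, 0.005, 0, 0.198, 0, 0, 0, 0.005, 0, 0.198, 0, 0, 0, 0, 0, 0.198, 0, 0, 0])

```text
t: 15.35
position: [0.5339, -0.0411, 0.2027]
tcp_rot: [-0.03, -2.204, 2.206]
force: [-0.1, -0.1, -2.3]
grip_width: 0.325
```

>>> servo_tool(motion=[0, 0, 0.198, 0, 0, 0, 0, 0, 0.198, 0, 0, 0, 0, 0, 0.16, 0, 0, 0, 0, 0, 0, 0, 0, 0, 0, 0, 0, 0, 0, 0])

```text
t: 15.85
position: [0.53, -0.1788, 0.2031]
tcp_rot: [-0.034, -2.204, 2.202]
force: [0.1, 0.4, -2.4]
grip_width: 0.322
```

>>> servo_tool(motion=[0, 0, 0, 0, 0, 0, 0, 0, 0, 0, 0, 0])

```text
t: 16.05
position: [0.5314, -0.1771, 0.2051]
tcp_rot: [-0.033, -2.206, 2.208]
force: [0.2, 0.7, -2.9]
grip_width: 0.327
```

Run:
```python
from bench import ctrl
from h import *
info(ctrl)
f=ctrl.grab_frame("wrist")
crop(f,180,150,280,220,3,"pics/w13.png")
s=ctrl.grab_frame("side"); crop(s,290,110,130,110,6,"pics/s13.png")
need(ctrl,[.5296,-.1899,.185],-91.8)
```

```text
t 16.05 pos [ 0.5314 -0.1771  0.2051] F [ 0.19  0.67 -2.95] w 30.75 q [-4.760e-01  1.750e-01  1.580e+00 -1.000e-03  1.386e+00  1.125e+00]
[[-9.996e-01  6.000e-04 -2.970e-02]
 [ 2.970e-02 -1.000e-03 -9.996e-01]
 [-6.000e-04 -1.000e+00  1.000e-03]] zyaw -91.7
shift m [0.0018 0.0208 0.0126] norm [0.0072 0.0832 0.0503] rot deg [-0.1  0.1 -0.1] norm [-0.0005  0.0005 -0.0006]
```

View pics/w13.png

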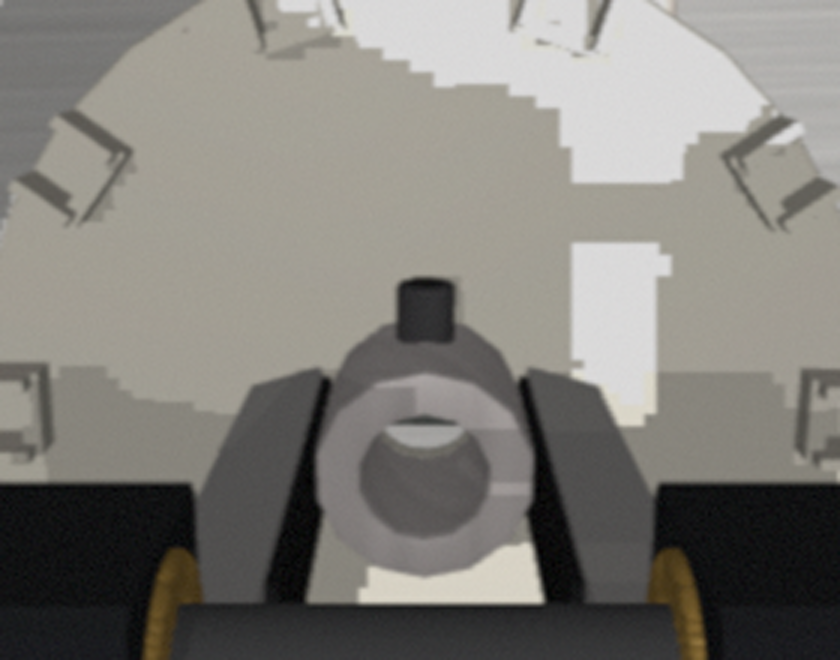

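View pics/s13.png

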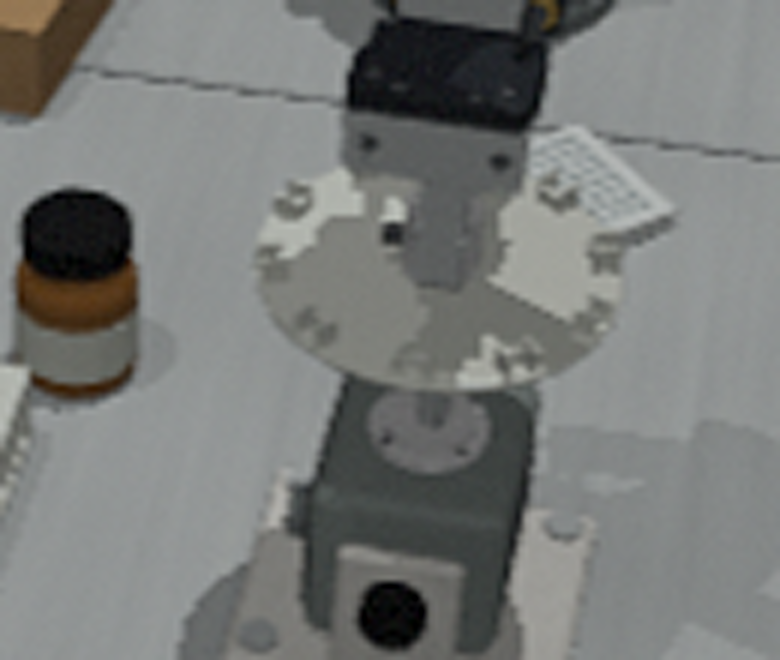

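>>> servo_tool(motion=[0.007, 0.08, 0.05, 0, 0, 0, 0, 0, 0, 0, 0, 0, 0, 0, 0, 0, 0, 0, 0, 0, 0, 0, 0, 0])

```text
t: 16.55
position: [0.5301, -0.1908, 0.1869]
tcp_rot: [-0.038, -2.205, 2.21]
force: [1.1, -0.4, -1.7]
grip_width: 0.322
```

Run:
```python
from bench import ctrl
from h import *
info(ctrl)
f=ctrl.grab_frame("wrist")
crop(f,260,240,120,110,6,"pics/w14.png")
need(ctrl,[.5296,-.1899,.175],-91.8)
```

```text
t 16.55 pos [ 0.5301 -0.1908  0.1869] F [ 1.05 -0.43 -1.7 ] w 30.29 q [-4.990e-01  1.950e-01  1.595e+00 -1.000e-03  1.348e+00  1.104e+00]
[[-0.9995  0.0032 -0.0313]
 [ 0.0313 -0.0024 -0.9995]
 [-0.0033 -1.      0.0023]] zyaw -91.8
shift m [ 0.0007  0.0121 -0.001 ] norm [ 0.0029  0.0483 -0.0041] rot deg [-0.14  0.   -0.21] norm [-0.0008  0.     -0.0012]
```

View pics/w14.png

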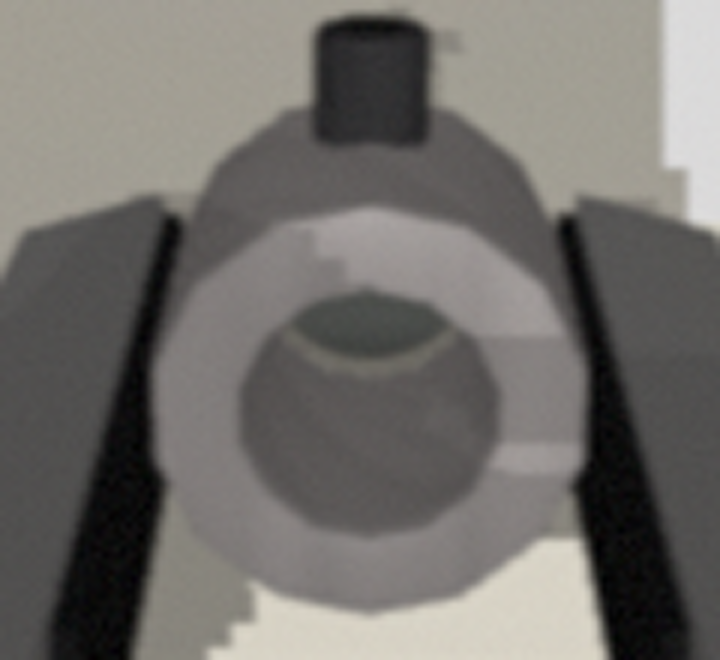

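>>> servo_tool(motion=[0.003, 0.08, -0.004, 0, 0, -0.001, 0, 0, 0, 0, 0, 0, 0, 0, 0, 0, 0, 0, 0, 0, 0, 0, 0, 0])

```text
t: 17.0
position: [0.5296, -0.1905, 0.1672]
tcp_rot: [-0.036, -2.203, 2.209]
force: [-0.1, -0.1, -1.7]
grip_width: 0.324
```

Run:
```python
from bench import ctrl
from h import *
info(ctrl)
need(ctrl,[.5296,-.1899,.155],-91.8)
```

```text
t 17.0 pos [ 0.5296 -0.1905  0.1672] F [-0.14 -0.06 -1.71] w 30.44 q [-0.498  0.214  1.615 -0.002  1.311  1.106]
[[-9.995e-01  6.000e-04 -3.190e-02]
 [ 3.190e-02 -2.800e-03 -9.995e-01]
 [-7.000e-04 -1.000e+00  2.800e-03]] zyaw -91.83
shift m [-0.      0.0122 -0.0006] norm [-0.      0.0487 -0.0024] rot deg [-0.16 -0.03 -0.04] norm [-0.0009 -0.0002 -0.0002]
```

>>> servo_tool(motion=[0, 0.012, -0.002, -0.0009, 0, 0, 0, 0.012, 0, 0, 0, 0, 0, 0.012, 0, 0, 0, 0, 0, 0, 0, 0, 0, 0])

```text
t: 17.4
position: [0.5285, -0.1896, 0.1564]
tcp_rot: [-0.033, -2.206, 2.203]
force: [0.6, -0.7, -2.3]
grip_width: 0.329
```

Run:
```python
from bench import ctrl
from h import *
info(ctrl)
f=ctrl.grab_frame("wrist")
crop(f,260,240,120,110,6,"pics/w15.png")
need(ctrl,[.5296,-.1899,.145],-91.8)
```

```text
t 17.4 pos [ 0.5285 -0.1896  0.1564] F [ 0.56 -0.68 -2.35] w 30.91 q [-0.499  0.224  1.625  0.     1.294  1.104]
[[-0.9995 -0.0019 -0.0321]
 [ 0.0321  0.0013 -0.9995]
 [ 0.0019 -1.     -0.0012]] zyaw -91.84
shift m [-0.0009  0.0117  0.0002] norm [-0.0037  0.0468  0.0008] rot deg [ 0.06 -0.04  0.09] norm [ 0.0003 -0.0002  0.0005]
```

View pics/w15.png

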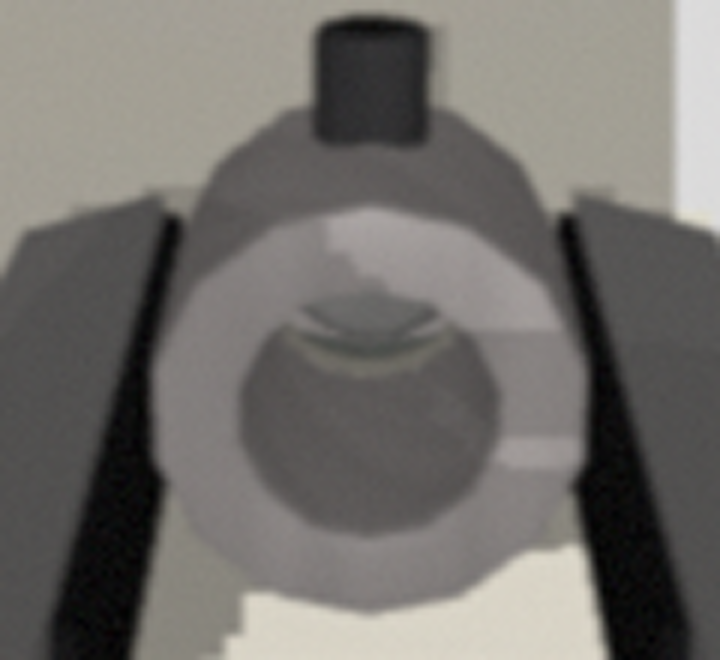

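>>> servo_tool(motion=[-0.003, 0.012, 0, 0, 0, 0, 0, 0.012, 0, 0, 0, 0, 0, 0.012, 0, 0, 0, 0, 0, 0, 0, 0, 0, 0])

```text
t: 17.85
position: [0.5292, -0.1895, 0.1473]
tcp_rot: [-0.033, -2.206, 2.203]
force: [-0.0, -0.9, -2.8]
grip_width: 0.323
```

Run:
```python
from bench import ctrl
from h import *
info(ctrl)
f=ctrl.grab_frame("wrist")
crop(f,260,240,120,110,6,"pics/w16.png")
need(ctrl,[.5296,-.1899,.135],-91.8)
```

```text
t 17.85 pos [ 0.5292 -0.1895  0.1473] F [-0.02 -0.91 -2.76] w 30.39 q [-0.498  0.235  1.632  0.     1.277  1.105]
[[-0.9995 -0.0021 -0.032 ]
 [ 0.032   0.0015 -0.9995]
 [ 0.0022 -1.     -0.0014]] zyaw -91.84
shift m [-0.0003  0.0126  0.0003] norm [-0.001   0.0505  0.0012] rot deg [ 0.07 -0.03  0.1 ] norm [ 0.0004 -0.0002  0.0005]
```

View pics/w16.png

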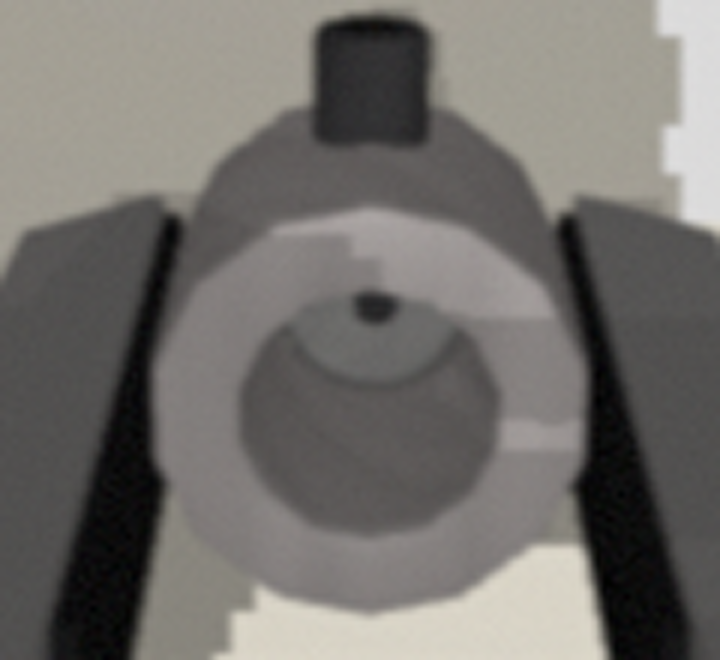

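>>> servo_tool(motion=[-0.001, 0.012, 0.002, 0, 0, 0, 0, 0.012, 0, 0, 0, 0, 0, 0.012, 0, 0, 0, 0, 0, 0.012, 0, 0, 0, 0, 0, 0, 0, 0, 0, 0])

```text
t: 18.4
position: [0.5295, -0.19, 0.1354]
tcp_rot: [-0.033, -2.206, 2.203]
force: [-0.4, 0.2, -2.2]
grip_width: 0.325
```

Run:
```python
from bench import ctrl
from h import *
info(ctrl)
f=ctrl.grab_frame("wrist")
crop(f,260,240,120,110,6,"pics/w17.png")
need(ctrl,[.5296,-.1899,.12],-91.8)
```

```text
t 18.4 pos [ 0.5295 -0.19    0.1354] F [-0.39  0.22 -2.16] w 30.52 q [-0.499  0.249  1.642  0.     1.253  1.104]
[[-0.9995 -0.002  -0.032 ]
 [ 0.032   0.0014 -0.9995]
 [ 0.0021 -1.     -0.0014]] zyaw -91.83
shift m [ 0.      0.0157 -0.0002] norm [ 0.0001  0.0627 -0.0009] rot deg [ 0.07 -0.04  0.09] norm [ 0.0004 -0.0002  0.0005]
```

View pics/w17.png

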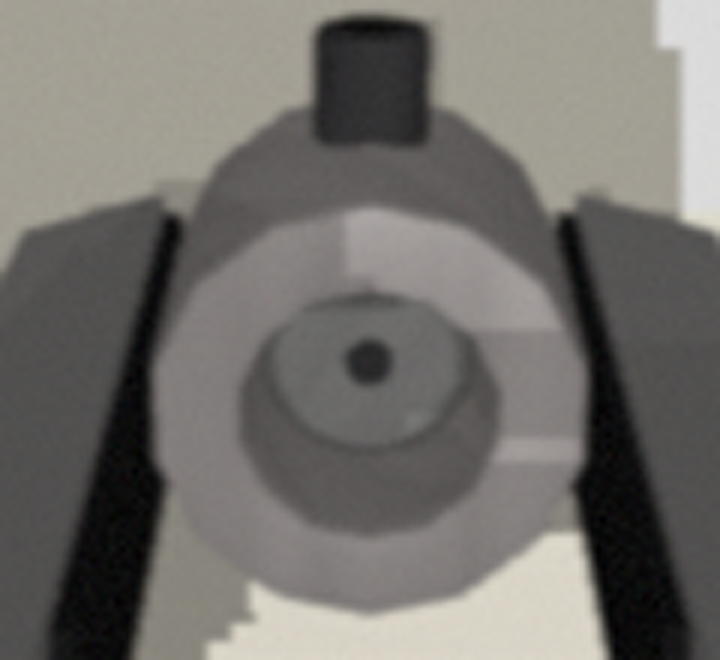

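>>> servo_tool(motion=[0, 0.012, 0, 0, 0, 0, 0, 0.012, 0, 0, 0, 0, 0, 0.012, 0, 0, 0, 0, 0, 0.012, 0, 0, 0, 0, 0, 0, 0, 0, 0, 0])

```text
t: 18.95
position: [0.5294, -0.19, 0.1234]
tcp_rot: [-0.033, -2.206, 2.203]
force: [-0.1, -0.2, -1.5]
grip_width: 0.327
```

>>> servo_tool(motion=[0, 0.004, 0, 0, 0, 0, 0, 0.004, 0, 0, 0, 0, 0, 0, 0, 0, 0, 0])

```text
t: 19.25
position: [0.5299, -0.1903, 0.1221]
tcp_rot: [-0.034, -2.206, 2.204]
force: [0.5, -0.0, -1.8]
grip_width: 0.324
```

Run:
```python
from bench import ctrl
from h import *
info(ctrl)
f=ctrl.grab_frame("wrist")
crop(f,260,240,120,110,6,"pics/w18.png")
```

```text
t 19.25 pos [ 0.5299 -0.1903  0.1221] F [ 0.52 -0.03 -1.77] w 30.43 q [-0.499  0.264  1.653  0.     1.226  1.104]
[[-9.995e-01 -9.000e-04 -3.200e-02]
 [ 3.200e-02  8.000e-04 -9.995e-01]
 [ 9.000e-04 -1.000e+00 -8.000e-04]] zyaw -91.83
```

View pics/w18.png

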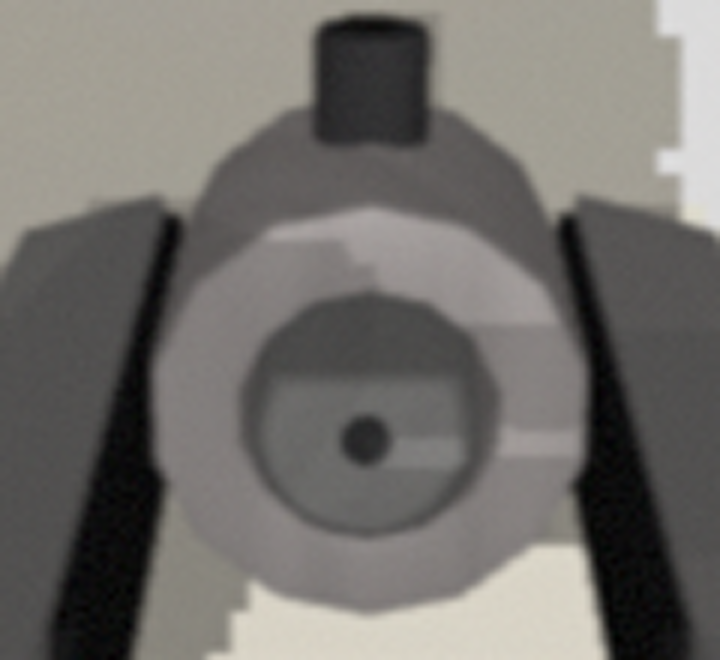

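>>> servo_tool(motion=[0, 0.004, 0, 0, 0, 0, 0, 0.004, 0, 0, 0, 0, 0, 0, 0, 0, 0, 0, 0, 0, 0, 0, 0, 0])

```text
t: 19.7
position: [0.5298, -0.1903, 0.1201]
tcp_rot: [-0.034, -2.206, 2.204]
force: [0.2, -0.0, -2.5]
grip_width: 0.324
```

>>> servo_tool(motion=[0, 0.004, 0, 0, 0, 0, 0, 0, 0, 0, 0, 0, 0, 0, 0, 0, 0, 0])

```text
t: 20.0
position: [0.53, -0.1903, 0.12]
tcp_rot: [-0.035, -2.206, 2.204]
force: [-3.2, 1.3, 5.1]
grip_width: 0.329
```

Run:
```python
from bench import ctrl
from h import *
info(ctrl)
```

```text
t 20.0 pos [ 0.53   -0.1903  0.12  ] F [-3.21  1.29  5.07] w 30.9 q [-0.499  0.266  1.655  0.     1.221  1.104]
[[-9.995e-01 -7.000e-04 -3.200e-02]
 [ 3.200e-02  7.000e-04 -9.995e-01]
 [ 7.000e-04 -1.000e+00 -6.000e-04]] zyaw -91.83
```

>>> servo_tool(motion=[0, 0.002, 0, 0, 0, 0, 0, 0, 0, 0, 0, 0, 0, 0, 0, 0, 0, 0, 0, 0, 0, 0, 0, 0, 0, 0, 0, 0, 0, 0])

```text
t: 20.5
position: [0.53, -0.1903, 0.12]
tcp_rot: [-0.034, -2.206, 2.204]
force: [-4.0, 2.4, 8.0]
grip_width: 0.328
```

Run:
```python
from bench import ctrl
from h import *
info(ctrl); print(ctrl.read_state()["qd"].round(4))
f=ctrl.grab_frame("wrist")
crop(f,180,150,280,220,3,"pics/w19.png")
s=ctrl.grab_frame("side"); crop(s,290,120,120,110,6,"pics/s19.png")
t=ctrl.grab_frame("top"); cv2.imwrite("pics/t19.png",t["img"][:,:,::-1])
```

```text
t 20.5 pos [ 0.53   -0.1903  0.12  ] F [-3.96  2.38  8.01] w 30.81 q [-0.499  0.266  1.655  0.     1.221  1.104]
[[-9.995e-01 -6.000e-04 -3.190e-02]
 [ 3.190e-02  6.000e-04 -9.995e-01]
 [ 6.000e-04 -1.000e+00 -5.000e-04]] zyaw -91.83
[ 0.0002 -0.0002  0.     -0.0001 -0.001   0.0022]
```

View pics/w19.png

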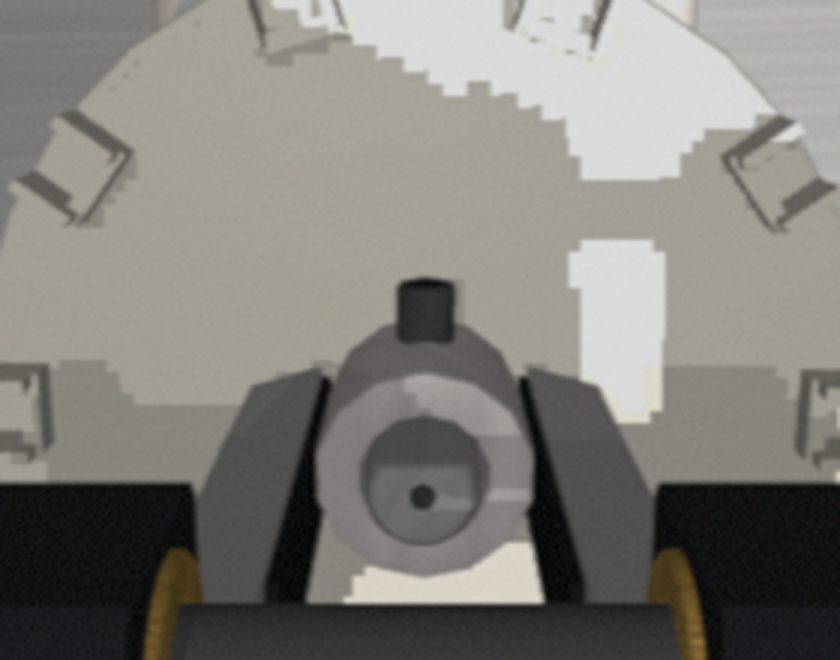

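View pics/s19.png

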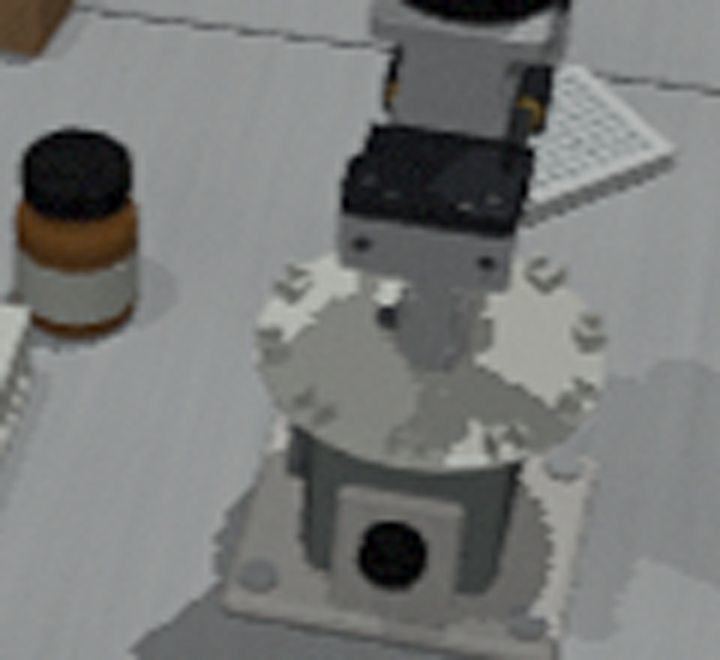

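View pics/t19.png

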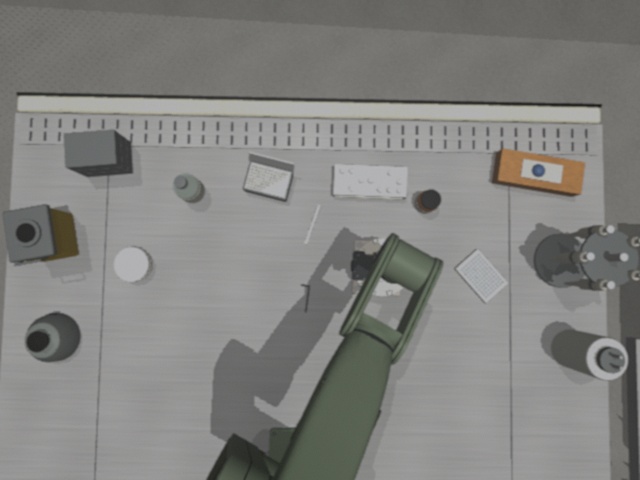

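Run:
```python
from bench import ctrl
print(ctrl.sign_off())
```

```text
the job is handed in; nothing more can be done
None
```

The disc is home on the spindle nose with its screw over the flat and facing the control panel. The gripper still holds the hub at 25 N with light downward pressure. I handed the job in at about t = 20.7 s; sign-off reports no verdict.

**Which side is the front:** the wrist camera showed the display and dial on the world +x face of the rotator, and vent slots on the opposite face.

**Finding and turning the flat:** I pinched the shaft at two jaw angles.

| Jaw yaw | Opening felt |
|---|---|
| 57° | 13.1 mm |
| 62° | 12.6 mm (square is 12.5 mm) |

That put the flat at about 62°, which agreed with the wrist view. I turned the shaft to yaw −1.9°, the front direction I measured. A picture afterwards showed the flat square to the front.

**Placing the disc:** I gripped the hub across the screw, lifted it, and lowered it over the shaft. No contact force showed until the tool was at z = 0.120 m, which is the seat height expected from the grasp.

**Last checks:**
- **Seating:** the wrist force was 8 N upward, the tool was level within 0.1°, and the joints were nearly still.
- **Alignment:** the picture down the bore shows the flat on the screw side, with the shaft centred to well under 1 mm across the jaws. A side force of 4–5 N remained, so the bore is probably touching the shaft.
- **Other items:** nothing looked displaced in the top view.

**Disagreements:** the hub opening read about 30.6 mm against the stated 32 mm. My estimates of the rotator's yaw ranged from −0.8° to −2.3°, well inside the 13° tolerance.

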